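Draw the moss case's sash down with the hook pole

TASK

The front sash of the glass moss case has been left raised: take the hook pole from its stand, hook it into the brass eye on the sash's top rail and draw the sash all the way down. Bed it on the sill seal with a steady, firm pull of about 14 N (less than 9 N does not bed it, and 20 N on the case is too much for the glass), kept up for half a second, then unhook and stand the pole back in its stand. Touch the case and sash with the pole only, and leave the moss tub, the jar and the sprayer as they are.

Things in the scene. Friction and masses are not known exactly. Their poses are not given: they have to be found in the camera images.
- pole: hook pole, 221 mm long, 110 g, upright and loose in the stand. Origin: middle of its foot; z up the pole, x the way the hook points. Round wooden foot 18 mm across (15 at its end) to z 52 mm; flat-sided wooden grip to 127; ferrule to 143; then a 6 mm steel rod on the axis that arches over towards x like a walking stick: inside top of the arch at x 13, z 215 mm, point coming down at x 26
- hook_tip (a point): lower end of the hook's point, at x 26, y 0, z 195 mm of the pole; same axes as the pole
- grip (a point): middle of the pole's grip, 89 mm above its foot; same axes. The grip, z 51 to 127 mm, is 16 mm thick along y, 20 mm along x. Held with the fingers closing along y and tilted 45 degrees (pointing down and forward, the way the hook points) the upright pole clears the gripper's body
- stand: fixed pole stand: steel disc 72 mm across, 8 thick, with an upright aluminium tube in its middle, 24 mm inside, flared at the mouth, rim 51 mm above the bench. Origin: middle of the underside; the foot of the standing pole is 8 mm above it. The hook may point up to 0.2 rad to either side of world +x
- case: fixed glass moss case in an aluminium frame, 180 mm deep, 310 wide, 365 high, on a black base 30 mm high that stands out to 114 mm in front of the origin. Origin: middle of the underside; x points to its back, z up. The glazed front sash slides straight up and down on its -x side, 98 mm in front of the origin; the case is turned up to 0.3 rad
- eye (a point): middle of the brass eye on the sash's top rail: level ring of 5 mm wire, hole 22 mm, outside 32; axes as the case; 25 mm in front of the sash's face. The hook's point goes down into it, pole in front, hook towards the case's back, until the arch rests on the ring. Sash on its seal: 229 to 237 mm above the bench, differs by case. Sliding takes 2 to 7 N; the seal gives 1 mm per 10 N
- tub: clear plastic tub of moss, 106 mm across, 60 high, loose on the bench, not to be disturbed. Origin: middle of the underside
- jar: moss jar with cork lid, 84 mm across, 116 high, loose, not to be disturbed. Origin: middle of the underside
- sprayer: blue trigger spray bottle, 72 mm across, 180 high, loose, not to be disturbed. Origin: middle of the underside
Mind the look-alikes: they are no part of the job. What is shaped like the pole but green is not meant. Leave any purple look-alike of the stand alone.

How it is judged:
On the way, in this order (a step that is already met when the one before it is completed fails the run):
1. the hook's point is down inside the eye while the sash is still raised (horizontal distance between hook_tip and eye below 0.0095 m and z of hook_tip in the frame of eye between -0.025 and -0.004 m and z of eye in the frame of case above 0.27 m), for 0.1 s.
2. the sash is down on its seal and, still hooked, pulled on with more than 9 N (z of eye in the frame of case below 0.2385 m and contact force between pole and case above 9 N and horizontal distance between hook_tip and eye below 0.0125 m and z of hook_tip in the frame of eye below -0.004 m), for 0.3 s.
At the end, for the whole second after the job is handed in: the sash is down on its seal (eye less than 238.5 mm above the case's underside), and the pole stands at rest in the stand's tube, foot on the bottom (under 14 mm above the stand's underside, within 8 mm of its middle, tilted less than 0.2 rad) (z of eye in the frame of case below 0.2385 m and horizontal distance between pole and stand below 0.008 m and z of pole in the frame of stand below 0.014 m and angle between pole's own z axis and vertical below 0.2 rad and linear speed of pole below 0.02 m/s); the robot touches nothing.
It fails at once if the pole pulls or presses on the case, sash or eye with more than 20 N (contact force between pole and case above 20 N).
It fails at once if the gripper or arm touches the case, sash or eye (contact force between any of the fingers, the arm and case above 0.5 N).
It fails at once if the tub, jar or sprayer is shifted by more than 15 mm (distance of any of tub, jar, sprayer from where it was at the start of the episode above 0.015 m).
It also fails if it takes over 72 s, if anything falls off the work surface, if the arm or the gripper's body presses on something with over 40 N, if the wrist force passes 120 N, or if a joint passes its speed limit or range.

ROBOT

A 6-joint arm with a two-finger parallel gripper is mounted at the origin on the work surface. World frame = base frame: x ahead of the robot, y to its left, z up, the work surface at z = 0. Lengths are in m, angles in rad, forces in N, time in s.
With the tool pointing down it reaches from about 0.375 to 0.9 m from the base axis. Payload 3.1 kg.
Tool frame: the origin (TCP) lies between the finger pads; the fingertips stand 17 mm ahead of it and the grasp point (between the pads) lies 2 mm behind it; z points along the fingers, y is the line along which they close (so a half turn about z gives the same grasp; the last joint's range is limited). The gripper opens to 85 mm and grips with 20 to 120 N. Pads are 22 mm wide; open, the fingers measure 114 mm over their backs; the gripper's body (76 mm by 85 mm) begins 54 mm behind the grasp point. The pads swing forward as they close: fully open they stand 13 mm farther back than shut.
Start: joints at [1.107, 0.527, 1.433, -0, 1.181, -0.178], TCP at [0.176, 0.6, 0.248] pointing down, gripper open.
Joint ranges: [-3.08, 3.08], [-0.75, 2.2], [0.22, 2.44], [-1.43, 4.57], [0, 2.65], [-2.85, 2.85]. Speed limits (rad/s): [2.79, 2.79, 3.14, 3.14, 3.14, 3.14].

INTERFACE

Orientations are given as a unit quaternion [x, y, z, w].
In Python, from station import sense, vision, order gives the robot as it stands.
- The arm moves only by the shell command python3 -m crank 'ROWS' [OPENING] [FORCE]. ROWS is JSON, a list of rows, each an object with "dp": the shift along the world's x, y, z in units of 30 mm (1.0 is 30 mm), a list of three; "angular": the turn, a rotation vector about the world's x, y, z in degrees, a list of three. In form: [{"dp": [dx, dy, dz], "angular": [ax, ay, az]}, ...]. A call has 1 to 20 rows; each row shifts and turns the commanded pose from where the row before left it; what a row does not reach is not made up. A row lasts 1/10 s, in which the tool goes at most 50 mm and 8.59 degrees, less where a joint would pass 70% of its speed; a pose out of reach is approached as far as the arm can. A call is refused whole if a number of a shift passes 1 or a number of a turn 8.59, either way. A call with a gripper value outside its range is refused whole. OPENING is the closure, from 0 (fully open) to 1 (shut), set as the call begins (- or left out, the last holds). The fingers move at their own pace and stop on an object; FORCE is the grip in N (left out, the last holds). Time passes only in rows, so rows that do not move let the fingers close. It gives the time, the measured TCP pose, the force, the opening and the grip force at its end, in the units of the state.
- sense(): the state, without advancing time (a new reading comes with each control period).
- vision.snapshot(name): name is "scene" or "top" or "wrist"; returns a dict with "image" (420x560x3 uint8, blue, green, red), "range_z" (420x560 float32, m along the optical axis (not along the pixel's ray), 0 where there is no reading), "mtx" (3x3 intrinsics, pixels), "pose" (4x4, takes a point from camera to world coordinates); the wrist camera has in their place "mount" (4x4, takes a point from camera to tool coordinates, whose origin is the TCP and whose axes are the flange's). Camera axes: x right, y down, z forward; pixel columns grow to the right and rows downward; lengths in m; the calibration is good to about 2 mm. The wrist camera is an equidistant fisheye: a pixel r from the principal point sees the ray r / f radians off the axis. A picture is of the moment at which its call begins: read the wrist's pose just before it.
- order.sign_off(): hands the job in; it is judged then, once.
The state is a dict: "t": time; "q": joint angles; "qd": joint speeds; "tau": joint torques, N m; "tcp_pos": TCP position; "tool_rot": TCP orientation; "force": force on the tool from outside, world axes, zero at the start; "ft_torque": the same for the moment, N m; "finger_gap": opening from 0.0 (shut) to 1.0 (fully open); "gripper_force": force on a finger pad.
Only numpy, scipy, OpenCV 4.12 (cv2) and the standard library are available. Lean on these libraries where they do the work, as an engineer would, in place of code of your own. Each camera call takes 0.05 s, during which the arm holds its last target. There are 200 camera calls.

## Working session

There is one attempt and no reset: what is moved stays moved. The work goes in short steps, Python scripts to look and compute and a shell command to move; the robot and the scene stay as the last step left them, time stands still between calls to the robot, and variables do not carry over. Pictures are saved under pics/ and viewed, at most 10 in all, crops included, and the job is handed in when it is done.

```bash
ls; mkdir -p pics; cat > h.py <<'E'
import numpy as np, cv2
from station import sense, vision, order
def pts(s):
    z=s["range_z"]; K=s["mtx"]; v,u=np.mgrid[:z.shape[0],:z.shape[1]]
    P=np.stack([(u-K[0,2])/K[0,0]*z,(v-K[1,2])/K[1,1]*z,z],-1)
    T=s["pose"]; W=P@T[:3,:3].T+T[:3,3]; W[z<=0]=np.nan
    return W
E
python3 - <<'E'
from h import *
for n in("scene","top"):
    s=vision.snapshot(n); cv2.imwrite(f"pics/{n}0.png",s["image"]); np.savez(f"{n}0.npz",**s)
    print(n,s["mtx"].round(1).tolist(),s["pose"].round(3).tolist())
print(sense())
E
```

```text
pics
scene [[399.9, 0.0, 277.8], [0.0, 399.9, 215.7], [0.0, 0.0, 1.0]] [[-1.0, -0.026, 0.019, 0.577], [-0.032, 0.775, -0.632, 0.623], [0.002, -0.632, -0.775, 0.918], [0.0, 0.0, 0.0, 1.0]]
top [[464.9, 0.0, 282.1], [0.0, 464.9, 209.2], [0.0, 0.0, 1.0]] [[0.026, -0.989, 0.148, 0.364], [-0.999, -0.022, 0.027, -0.022], [-0.023, -0.149, -0.989, 1.597], [0.0, 0.0, 0.0, 1.0]]
{'t': 0.1, 'q': array([ 1.10749279e+00,  5.28365761e-01,  1.43379025e+00,  1.17823445e-05,
        1.18139266e+00, -1.78527105e-01]), 'qd': array([-0.00059723, -0.0029855 , -0.00200201, -0.00101318,  0.00040766,
        0.00079654]), 'tau': array([ 3.05408748e-04, -4.43306422e+01, -1.78588378e+01, -1.97035706e-04,
        3.82992293e-03, -6.20148541e-06]), 'tcp_pos': array([0.17529475, 0.59927259, 0.24743089]), 'tool_rot': array([ 1.41909714e-01,  9.89879122e-01, -9.26361363e-04, -3.13668701e-04]), 'force': array([-0.34040207,  0.26768566,  0.67606398]), 'ft_torque': array([0.02471945, 0.02101329, 0.01122473]), 'gripper_force': 0.0, 'finger_gap': 1.0015884125357541}
```

View pics/scene0.png

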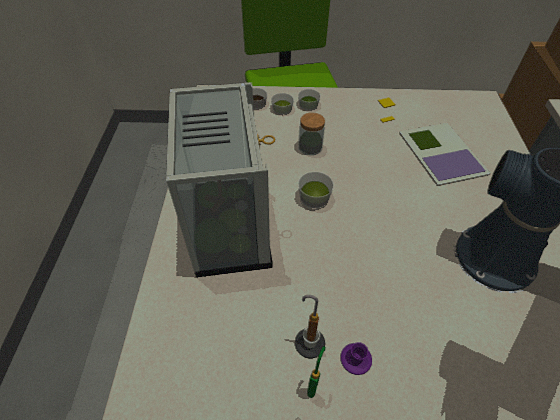

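View pics/top0.png

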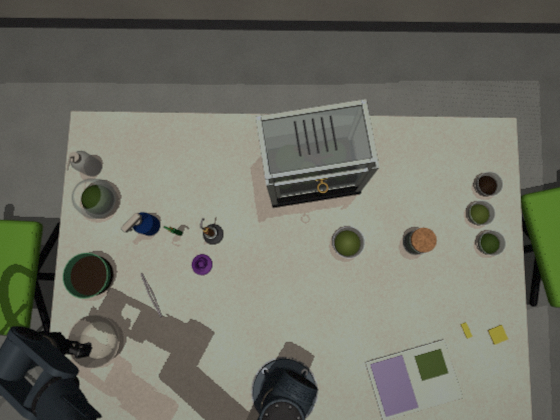

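The pole is at scene (312,325) / top (212,234), with the green look-alike to its left and the purple stand in front. The case is at top (315,150), and its brass eye at top (322,186) / scene (267,140).

```bash
python3 - <<'E'
from h import *
S=dict(np.load("scene0.npz"));T=dict(np.load("top0.npz"))
WS,WT=pts(S),pts(T)
def ray(s,u,v):
    d=np.linalg.inv(s["mtx"])@[u,v,1]; return s["pose"][:3,3],s["pose"][:3,:3]@d
def plane(s,u,v,z):
    o,d=ray(s,u,v); return o+d*(z-o[2])/d[2]
def tri(a,b):
    A=[];B=[]
    for o,d in(a,b):
        d=d/np.linalg.norm(d);M=np.eye(3)-np.outer(d,d);A.append(M);B.append(M@o)
    return np.linalg.lstsq(np.vstack(A),np.hstack(B),rcond=None)[0]
# case top
m=(abs(WT[...,2]-.365)<.012); m[:, :240]=0; m[:,400:]=0
p=WT[m][:,:2]; r=cv2.minAreaRect(p.astype(np.float32)); print("casetop",m.sum(),r, np.median(WT[m][:,2]))
# eye brass
for n,s,W,box in(("S",S,WS,(125,155,250,285)),("T",T,WT,(170,200,305,340))):
    h=cv2.cvtColor(s["image"],cv2.COLOR_BGR2HSV);a,b,c,d=box
    mm=cv2.inRange(h,(12,110,60),(30,255,255)); k=np.zeros_like(mm);k[a:b,c:d]=mm[a:b,c:d]
    ys,xs=np.nonzero(k); print(n,len(xs),xs.min(),xs.max(),ys.min(),ys.max(),xs.mean(),ys.mean(),np.nanmedian(W[k>0],0),np.nanstd(W[k>0],0))
# stand & pole: points around
for n,W in(("S",WS),("T",WT)):
    q=W.reshape(-1,3); c=np.array([.49,.19])
    q=q[np.linalg.norm(q[:,:2]-c,axis=1)<.09]
    for lo,hi in((.004,.014),(.04,.056),(.06,.13),(.14,.2),(.2,.24)):
        g=q[(q[:,2]>lo)&(q[:,2]<hi)]
        if len(g): print(n,lo,len(g),g.mean(0).round(4),g.min(0).round(3),g.max(0).round(3))
for s,W,b in((T,WT,(212,234)),(S,WS,(310,345))): print(plane(s,*b,.008), W[b[1],b[0]])
for n,s,W,(a,b,c,d) in(("S",S,WS,(285,365,280,335)),("T",T,WT,(210,250,190,230))):
    cv2.imwrite(f"pics/c{n}.png",cv2.resize(s["image"][a:b,c:d],None,fx=7,fy=7,interpolation=2))
E
python3 -c "
import cv2,numpy as np
a=cv2.imread('pics/cS.png');b=cv2.imread('pics/cT.png')
b=cv2.copyMakeBorder(b,0,a.shape[0]-b.shape[0],0,0,0);cv2.imwrite('pics/c.png',np.hstack([a,b]));print(a.shape)"
```

```text
casetop 6853 ((0.7381893396377563, -0.07923202216625214), (0.19989414513111115, 0.3109338581562042), 10.32211685180664) 0.35814793553373936
S 69 257 274 134 143 265.6666666666667 139.04347826086956 [ 0.62710053 -0.09556471  0.31355823] [0.01202163 0.00954424 0.00211308]
T 76 315 327 178 192 321.7631578947368 185.01315789473685 [ 0.63378767 -0.09652592  0.31204259] [0.01462931 0.00985914 0.05647769]
S 0.004 402 [0.5043 0.2298 0.0074] [0.402 0.105 0.004] [0.575 0.28  0.014]
S 0.04 112 [0.5124 0.2614 0.0495] [0.494 0.242 0.04 ] [0.53  0.277 0.056]
S 0.06 125 [0.5136 0.2659 0.0976] [0.504 0.263 0.062] [0.523 0.268 0.13 ]
S 0.14 75 [0.5125 0.2609 0.1621] [0.505 0.252 0.14 ] [0.518 0.266 0.199]
S 0.2 68 [0.5244 0.2576 0.2214] [0.51  0.252 0.203] [0.54  0.263 0.231]
T 0.004 409 [0.4926 0.2048 0.0067] [0.403 0.1   0.004] [0.578 0.28  0.014]
T 0.04 42 [0.5085 0.2525 0.0493] [0.493 0.238 0.041] [0.53  0.272 0.056]
T 0.06 33 [0.507  0.2511 0.0988] [0.5   0.247 0.062] [0.519 0.264 0.13 ]
T 0.14 23 [0.51   0.2547 0.1579] [0.504 0.249 0.14 ] [0.52  0.263 0.198]
T 0.2 23 [0.522  0.2541 0.2222] [0.509 0.249 0.202] [0.536 0.26  0.232]
[0.51042395 0.25954678 0.008     ] [0.50463931 0.24840047 0.07086503]
[0.51118608 0.26626341 0.008     ] [0.51262649 0.27411895 0.02804578]
(560, 385, 3)
```

View pics/c.png

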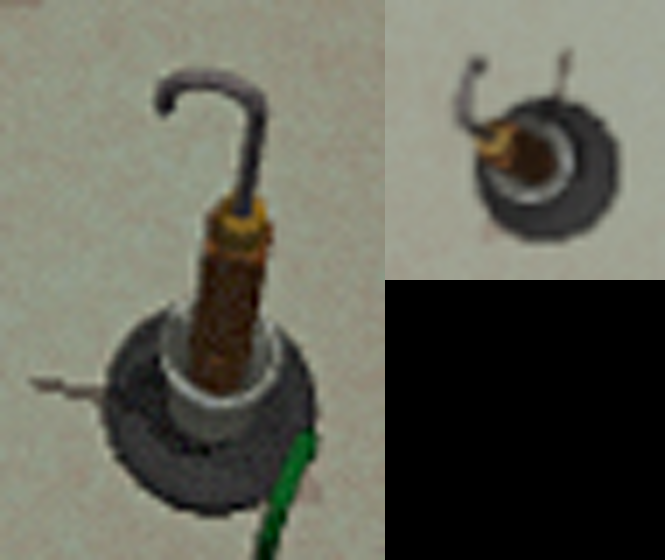

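The crop shows the brown pole in the grey stand with the hook pointing roughly +x, and the disc centre at about (310,344) scene / (213,234) top. Next I'll check the hook yaw and the green pole, then move.

```bash
python3 - <<'E'
from h import *
for n in("scene","top"):
    s=dict(np.load(n+"0.npz"));W=pts(s);h=cv2.cvtColor(s["image"],cv2.COLOR_BGR2HSV)
    q=W[(abs(W[...,0]-.52)<.06)&(abs(W[...,1]-.26)<.03)&(W[...,2]>.2)&(W[...,2]<.24)]
    c=q.mean(0);_,_,v=np.linalg.svd(q[:,:2]-c[:2]);print(n,"hook dir",np.arctan(v[0,1]/v[0,0]),c)
    g=(cv2.inRange(h,(45,120,30),(85,255,255))>0)&(abs(W[...,1]-.34)<.08)&(abs(W[...,0]-.5)<.1)
    print("green",g.sum(),np.nanmin(W[g],0),np.nanmax(W[g],0))
    for nm,lo,hi in(("purple",(125,80,40),(165,255,255)),("blue",(105,120,40),(124,255,255))):
        g=(cv2.inRange(h,lo,hi)>0)&(W[...,0]>.3)&(W[...,1]>.1)
        if g.sum(): print(nm,g.sum(),np.nanpercentile(W[g],[3,97],axis=0).round(3).tolist())
E
python3 -m crank '[{"dp":[0.3,-0.6,0.6],"angular":[0,0,3]},{"dp":[0.4,-1,0.6],"angular":[0,0,3]},{"dp":[0.5,-1,0.6],"angular":[0,0,3]},{"dp":[0.5,-1,0.6],"angular":[0,0,3]},{"dp":[0.5,-1,0.6],"angular":[0,0,2]},{"dp":[0.5,-1,0],"angular":[0,0,2]},{"dp":[0.5,-1,0],"angular":[0,-5,0]},{"dp":[0.5,-1,0],"angular":[0,-5,0]},{"dp":[0.5,-1,0],"angular":[0,-5,0]},{"dp":[0.5,-1,0],"angular":[0,-5,0]},{"dp":[0.4,-1,0],"angular":[0,-5,0]},{"dp":[0.2,-0.7,0],"angular":[0,-5,0]},{"dp":[0,0,0],"angular":[0,-5,0]},{"dp":[0,0,0],"angular":[0,-5,0]},{"dp":[0,0,0],"angular":[0,-5,0]},{"dp":[0,0,0],"angular":[0,0,0]},{"dp":[0,0,0],"angular":[0,0,0]}]' 0
```

```text
scene hook dir -0.1916784257759707 [0.52439768 0.2576237  0.22137699]
green 210 [0.49973155 0.34803847 0.00967554] [0.5209878  0.38383846 0.22474797]
purple 708 [[0.377, 0.27, 0.005], [0.438, 0.324, 0.053]]
top hook dir -0.22489684101017673 [0.52202049 0.25414937 0.22219965]
green 46 [0.49748031 0.34290572 0.02781729] [0.51402071 0.36789722 0.22283799]
purple 318 [[0.377, 0.261, 0.001], [0.437, 0.32, 0.052]]
blue 287 [[0.502, 0.443, 0.027], [0.563, 0.487, 0.129]]
t: 1.8
tcp_pos: [0.3346, 0.2601, 0.3379]
tool_rot: [0.003, 0.928, -0.001, 0.373]
force: [0.2, -0.3, -0.1]
finger_gap: 0.995
gripper_force: 0.0
```

```bash
python3 -m crank '[{"dp":[0.5,0.2,-0.6],"angular":[0,0,-4]},{"dp":[0.5,0.2,-0.8],"angular":[0,0,-4]},{"dp":[0,0,-0.8],"angular":[0,0,-3.5]},{"dp":[0,0,-0.8],"angular":[0,0,0]},{"dp":[0,0,0],"angular":[0,0,0]},{"dp":[0,0,0],"angular":[0,0,0]}]' 0.3
cat >> h.py <<'E'
from scipy.spatial.transform import Rotation as R
def wrist():
    st=sense(); s=vision.snapshot("wrist"); K=s["mtx"]; z=s["range_z"]
    v,u=np.mgrid[:z.shape[0],:z.shape[1]].astype(float)
    x=(u-K[0,2])/K[0,0]; y=(v-K[1,2])/K[1,1]; r=np.hypot(x,y)+1e-9; t=np.where(r<1.5,np.tan(np.minimum(r,1.5)),np.nan)
    P=np.stack([x/r*t*z,y/r*t*z,z],-1); M=s["mount"]; P=P@M[:3,:3].T+M[:3,3]
    W=P@R.from_quat(st["tool_rot"]).as_matrix().T+st["tcp_pos"]; W[z<=0]=np.nan
    return st,s,W
E
python3 - <<'E'
from h import *
st,s,W=wrist(); np.save("w1.npy",W); cv2.imwrite("pics/w1.png",s["image"])
q=W.reshape(-1,3);q=q[np.hypot(q[:,0]-.515,q[:,1]-.26)<.05]
for lo in np.arange(0,.24,.02):
    g=q[(q[:,2]>lo)&(q[:,2]<lo+.02)]
    if len(g): print(lo.round(2),len(g),np.median(g,0).round(4),g[:,:2].min(0).round(3),g[:,:2].max(0).round(3))
E
```

```text
t: 2.4
tcp_pos: [0.3655, 0.2719, 0.2483]
tool_rot: [0.097, 0.923, -0.039, 0.371]
force: [-0.8, -0.4, 0.7]
finger_gap: 0.696
gripper_force: 0.0
0.0 1643 [0.4976 0.2624 0.0063] [0.468 0.213] [0.544 0.309]
0.02 332 [0.4991 0.2613 0.031 ] [0.495 0.246] [0.52  0.274]
0.04 504 [0.5052 0.2611 0.0485] [0.491 0.24 ] [0.528 0.278]
0.06 211 [0.5019 0.2606 0.0707] [0.499 0.251] [0.516 0.268]
0.08 221 [0.5019 0.2613 0.0905] [0.499 0.254] [0.505 0.269]
0.1 268 [0.502  0.2614 0.1102] [0.5   0.253] [0.505 0.269]
0.12 326 [0.5029 0.2608 0.1315] [0.5   0.251] [0.517 0.269]
0.14 240 [0.5076 0.2604 0.1487] [0.503 0.253] [0.519 0.267]
0.16 123 [0.5092 0.2597 0.1696] [0.507 0.257] [0.512 0.263]
0.18 131 [0.5091 0.2594 0.1908] [0.507 0.256] [0.512 0.262]
0.2 171 [0.5097 0.2592 0.2105] [0.507 0.252] [0.535 0.262]
0.22 74 [0.5167 0.2582 0.2238] [0.511 0.253] [0.531 0.262]
```

View pics/w1.png

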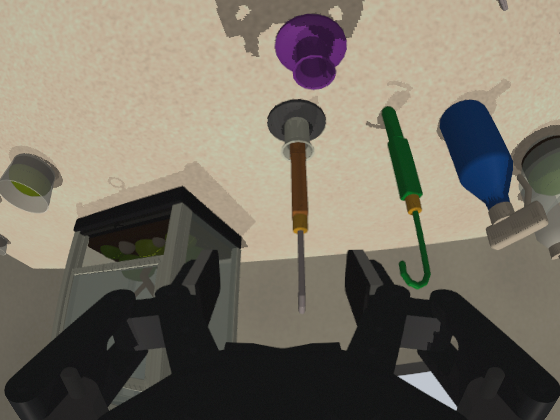

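The pole axis is at (0.512,0.261), in line with the fingers (upside-down view, brown pole at (300,200)). The green pole sits well to the side.

```bash
python3 -m crank '[{"dp":[0.72,0.06,-0.75],"angular":[0,0,0]},{"dp":[0.72,0.06,-0.75],"angular":[0,0,0]},{"dp":[0.72,0.06,-0.75],"angular":[0,0,0]},{"dp":[0.55,-0.11,-0.57],"angular":[0,0,0]},{"dp":[0.55,-0.11,-0.57],"angular":[0,0,0]},{"dp":[0.55,-0.11,-0.57],"angular":[0,0,0]},{"dp":[0.55,-0.11,-0.57],"angular":[0,0,0]},{"dp":[0.3,-0.06,-0.3],"angular":[0,0,0]},{"dp":[0,0,0],"angular":[0,0,0]},{"dp":[0,0,0],"angular":[0,0,0]}]'
python3 -c "
from h import *
s=sense();print(s['tcp_pos'],R.from_quat(s['tool_rot']).as_matrix().round(3).tolist(),s['force'])"
```

```text
t: 3.45
tcp_pos: [0.5111, 0.2944, 0.1477]
tool_rot: [0.107, 0.933, -0.058, 0.34]
force: [-1.1, 0.8, 0.5]
finger_gap: 0.706
gripper_force: 0.0
[0.51107281 0.29437178 0.14765846] [[-0.746, 0.24, 0.621], [0.161, 0.97, -0.181], [-0.646, -0.035, -0.762]] [-1.0936299   0.76491248  0.47184821]
```

```bash
python3 -c "
from h import *
s=sense();print(s['q'].round(3),s['qd'].round(3),s['tau'].round(1),s['force'])"
```

```text
[ 0.564  0.629  1.921 -1.429  0.512  0.496] [ 0.011 -0.001  0.021 -0.008 -0.002  0.006] [ -0.4 -39.   -8.9  -1.    1.2  -0. ] [-1.0936299   0.76491248  0.47184821]
```

```bash
L='from h import *
s=sense();open("fk.txt","a").write(" ".join(map(str,[*s["q"],*s["tcp_pos"],*s["tool_rot"]]))+"\n");print(s["q"].round(3),s["tcp_pos"].round(4))'
echo "$L" > log.py; python3 log.py
python3 -m crank '[{"dp":[0,0,0],"angular":[0,0,0]},{"dp":[-0.6,0.18,0.7],"angular":[0,0,0]},{"dp":[-0.6,0.18,0.7],"angular":[0,0,0]},{"dp":[-0.6,0.18,0.7],"angular":[0,0,0]},{"dp":[-0.6,0.18,0.7],"angular":[0,0,0]},{"dp":[0,0,0],"angular":[0,0,0]}]' 0 >/dev/null; python3 log.py
python3 -m crank '[{"dp":[-0.6,0.18,0.7],"angular":[0,0,0]},{"dp":[-0.6,0.18,0.8],"angular":[0,0,0]},{"dp":[-0.6,0.1,0.8],"angular":[0,0,0]},{"dp":[-0.6,0,0.8],"angular":[0,0,0]},{"dp":[0,0,0],"angular":[0,0,0]},{"dp":[0,0,0],"angular":[0,0,0]}]' >/dev/null; python3 log.py
python3 -m crank '[{"dp":[0,0,0.5],"angular":[0,0,7]},{"dp":[0,0,0.5],"angular":[0,0,7]},{"dp":[0,0,0],"angular":[0,0,7]},{"dp":[0,0,0],"angular":[0,0,7]},{"dp":[0,0,0],"angular":[0,0,7]},{"dp":[0,0,0],"angular":[0,0,7]},{"dp":[0,0,0],"angular":[0,0,0]},{"dp":[0,0,0],"angular":[0,0,0]}]' >/dev/null; python3 log.py
```

```text
[ 0.564  0.629  1.921 -1.429  0.512  0.496] [0.5111 0.2944 0.1477]
[ 0.701  0.435  1.94  -1.109  0.644  0.239] [0.4371 0.3173 0.2333]
[ 0.838  0.247  1.894 -0.872  0.865  0.037] [0.3669 0.3298 0.3233]
[ 0.588  0.055  2.042 -0.381  0.395 -1.095] [0.3658 0.3291 0.3502]
```

```bash
cat > kin.py <<'E'
from h import *
from scipy.optimize import least_squares
def ori(q,c): return R.from_euler('ZYZYZ',[q[0],q[1]+q[2],q[3],q[4],q[5]+c])
def fk(q,p):
    L,d,h,r0,a2,a3,b3,c=p; t=q[1]+q[2]; o=ori(q,c)
    w=np.array([r0+a2*np.sin(q[1])+a3*np.sin(t)+b3*np.cos(t), d, h+a2*np.cos(q[1])+a3*np.cos(t)-b3*np.sin(t)])
    return R.from_euler('Z',q[0]).apply(w)+o.apply([0,0,L]),o
def fit():
    D=np.loadtxt("fk.txt")
    def f(p):
        e=[]
        for r in D:
            x,o=fk(r[:6],p); e+=[*(x-r[6:9]),*(o.inv()*R.from_quat(r[9:])).as_rotvec()*.3]
        return np.append(e,1e-4*np.array(p[3:7]))
    best=min((least_squares(f,[.25,.11,.4,0,.4,.4,0,c]) for c in(0,1.5,3.1,-1.5)),key=lambda s:s.cost)
    return best.x,np.abs(best.fun[:-4]).max()
LO=np.array([-3.08,-.75,.22,-1.43,0,-2.85]);HI=np.array([3.08,2.2,2.44,4.57,2.65,2.85])
def ik(pos,f_yaw,phi,p,q0s):
    # tool z: yaw, phi from straight down
    o=R.from_euler('Z',f_yaw)*R.from_euler('Y',-phi)*R.from_matrix([[-1,0,0],[0,1,0],[0,0,-1]])
    out=[]
    for q0 in q0s:
        g=lambda q:(lambda x,oo:np.r_[(x-pos)*5,(oo.inv()*o).as_rotvec()])(*fk(q,p))
        s=least_squares(g,np.clip(q0,LO+.01,HI-.01),bounds=(LO,HI)); out.append((s.cost,s.x))
    return out
E
python3 - <<'E'
from kin import *
st=np.array([1.10749279,.528365761,1.43379025,0,1.18139266,-.178527105,.17529475,.59927259,.24743089,.141909714,.989879122,-.00092636,-.00031367])
D=np.loadtxt("fk.txt"); np.savetxt("fk.txt",np.vstack([st,D]))
p,e=fit(); np.save("p.npy",p); print(p.round(4),e)
q0s=[[a,.6,1.9,j4,.6,j6] for a in(.3,.6) for j4 in(-1,1,3,4.2) for j6 in(-2,0,2)]
for nm,pos,yaws in(("stand",[.512,.261,.096],[-.2]),("hook",[.60,-.101,.2],[.18]),("down",[.60,-.101,.11],[.18])):
  for yaw in yaws:
    for phi in(40,45,50,55,60):
      r=ik(np.array(pos),yaw,np.radians(phi),p,q0s); S=[x.round(2) for c,x in r if c<1e-6]
      print(nm,phi,np.unique(np.array(S),axis=0).tolist() if S else min(r,key=lambda t:t[0])[0])
E
```

```text
Traceback (most recent call last):
  File "kin.py", line 15, in fit
    best=min((least_squares(f,[.25,.11,.4,0,.4,.4,0,c]) for c in(0,1.5,3.1,-1.5)),key=lambda s:s.cost)
  File "kin.py", line 15, in <genexpr>
    best=min((least_squares(f,[.25,.11,.4,0,.4,.4,0,c]) for c in(0,1.5,3.1,-1.5)),key=lambda s:s.cost)
              ~~~~~~~~~~~~~^^^^^^^^^^^^^^^^^^^^^^^^^^^^
  File "kin.py", line 13, in f
    x,o=fk(r[:6],p); e+=[*(x-r[6:9]),*(o.inv()*R.from_quat(r[9:])).as_rotvec()*.3]
        ~~^^^^^^^^^
  File "kin.py", line 5, in fk
    L,d,h,r0,a2,a3,b3,c=p; t=q[1]+q[2]; o=ori(q,c)
                                          ~~~^^^^^
  File "kin.py", line 3, in ori
    def ori(q,c): return R.from_euler('ZYZYZ',[q[0],q[1]+q[2],q[3],q[4],q[5]+c])
                         ~~~~~~~~~~~~^^^^^^^^^^^^^^^^^^^^^^^^^^^^^^^^^^^^^^^^^^^
  File "scipy/spatial/transform/_rotation.pyx", line 1413, in scipy.spatial.transform._rotation.Rotation.from_euler
ValueError: Expected axis specification to be a non-empty string of upto 3 characters, got ZYZYZ
```

```bash
sed -i "s/^def ori.*/def ori(q,c): return R.from_euler('ZYZ',[q[0],q[1]+q[2],q[3]])*R.from_euler('YZ',[q[4],q[5]+c])/" kin.py
python3 - <<'E'
from kin import *
p,e=fit(); np.save("p.npy",p); print(p.round(4),e)
q0s=[[a,.6,1.9,j4,.6,j6] for a in(.3,) for j4 in(-1,1,3,4.2) for j6 in(-2,0,2)]
for nm,pos,yaws in(("stand",[.512,.261,.096],[-.2]),("hook",[.60,-.101,.2],[.18]),("down",[.60,-.101,.11],[.18])):
  for yaw in yaws:
    for phi in(40,45,50,55,60):
      r=ik(np.array(pos),yaw,np.radians(phi),p,q0s); S=[x.round(2) for c,x in r if c<1e-6]
      print(nm,phi,np.unique(np.array(S),axis=0).tolist() if S else min(r,key=lambda t:t[0])[0])
E
```

```text
[ 0.2797  0.111   0.2742 -0.      0.588   0.3917  0.1141  1.5708] 3.219157519032836e-06
stand 40 [[0.47, 0.72, 2.02, 4.31, 0.45, 0.98]]
stand 45 [[0.5, 0.76, 2.05, 4.16, 0.57, 1.17]]
stand 50 [[0.53, 0.8, 2.08, 4.06, 0.69, 1.3]]
stand 55 [[0.55, 0.85, 2.1, 4.01, 0.82, 1.39]]
stand 60 [[0.57, 0.9, 2.11, 3.97, 0.96, 1.46]]
hook 40 [[-0.56, 0.49, 1.98, 1.35, 0.46, 2.78]]
hook 45 [[-0.59, 0.51, 2.04, 1.63, 0.51, 2.48]]
hook 50 [[-0.62, 0.55, 2.08, 1.84, 0.6, 2.24]]
hook 55 [[-0.64, 0.59, 2.13, 1.99, 0.72, 2.05]]
hook 60 [[-0.67, 0.64, 2.16, 2.09, 0.85, 1.91]]
down 40 [[-0.56, 0.69, 2.03, 1.84, 0.47, 2.23]]
down 45 [[-0.59, 0.72, 2.08, 2.03, 0.58, 2.01]]
down 50 [[-0.62, 0.77, 2.12, 2.14, 0.71, 1.86]]
down 55 [[-0.64, 0.82, 2.15, 2.21, 0.85, 1.74]]
down 60 [[-0.67, 0.88, 2.18, 2.25, 0.99, 1.65]]
```

```bash
cat >> kin.py <<'E'
def step(q,x,o,p):
    g=lambda v:(lambda a,b:np.r_[(a-x)*5,(b.inv()*o).as_rotvec()])(*fk(v,p))
    s=least_squares(g,np.clip(q,LO+1e-3,HI-1e-3),bounds=(LO,HI)); return s.x,s.cost
E
python3 - <<'E'
from kin import *
p=np.load("p.npy"); q=sense()["q"]; x,o=fk(q,p)
a=(R.from_euler('ZY',[q[0],q[1]+q[2]])).apply([0,0,1]); print("axis",a.round(3))
for i in range(33):
    o=R.from_rotvec(a*np.radians(8))*o; q0=q; q,c=step(q,x,o,p)
    z=o.apply([0,0,1]); print(i,q.round(2),"dq",abs(q-q0).max().round(2),"c%.0e"%c,"yaw",np.arctan2(z[1],z[0]).round(2),"phi",np.degrees(np.arccos(-z[2])).round())if i%2==0 else 0
E
```

```text
axis [ 0.72   0.48  -0.502]
0 [ 0.54  0.04  2.04 -0.17  0.4  -1.2 ] dq 0.22 c8e-22 yaw 0.44 phi 38.0
2 [ 0.45  0.03  2.05  0.24  0.43 -1.39] dq 0.2 c2e-22 yaw 0.61 phi 37.0
4 [ 0.35  0.02  2.07  0.59  0.49 -1.53] dq 0.17 c7e-21 yaw 0.78 phi 39.0
6 [ 0.25  0.03  2.1   0.88  0.57 -1.61] dq 0.14 c9e-21 yaw 0.91 phi 42.0
8 [ 0.17  0.05  2.15  1.13  0.65 -1.65] dq 0.12 c9e-21 yaw 1.0 phi 47.0
10 [ 0.09  0.07  2.21  1.35  0.73 -1.66] dq 0.11 c5e-20 yaw 1.04 phi 53.0
12 [ 0.04  0.12  2.28  1.56  0.81 -1.66] dq 0.1 c4e-18 yaw 1.05 phi 59.0
14 [ 0.01  0.18  2.36  1.77  0.91 -1.66] dq 0.1 c2e-25 yaw 1.02 phi 65.0
16 [ 0.    0.25  2.43  1.98  1.01 -1.64] dq 0.11 c7e-16 yaw 0.97 phi 71.0
18 [ 0.05  0.26  2.44  2.1   1.01 -1.45] dq 0.1 c3e-03 yaw 0.9 phi 76.0
20 [ 0.14  0.26  2.44  2.3   0.96 -1.26] dq 0.11 c1e-02 yaw 0.81 phi 79.0
22 [ 0.3   0.26  2.44  2.65  0.9  -1.16] dq 0.2 c1e-02 yaw 0.71 phi 82.0
24 [ 0.49  0.31  2.44  3.07  0.94 -1.1 ] dq 0.2 c1e-02 yaw 0.6 phi 82.0
26 [ 0.62  0.37  2.44  3.35  1.04 -0.96] dq 0.12 c7e-03 yaw 0.49 phi 82.0
28 [ 0.69  0.4   2.44  3.5   1.09 -0.75] dq 0.11 c1e-03 yaw 0.39 phi 80.0
30 [ 0.75  0.37  2.4   3.66  1.01 -0.58] dq 0.11 c4e-31 yaw 0.3 phi 77.0
32 [ 0.8   0.31  2.33  3.91  0.86 -0.52] dq 0.12 c1e-28 yaw 0.22 phi 72.0
```

```bash
python3 - <<'E'
from kin import *
p=np.load("p.npy"); q=sense()["q"]; x,o=fk(q,p)
def run(n,dp,av):
    global q,x,o
    m=0
    for i in range(n):
        x=x+np.array(dp)*.03; o=R.from_rotvec(np.radians(av))*o; q0=q; q,c=step(q,x,o,p); m=max(m,abs(q-q0).max())
    z=o.apply([0,0,1]);y=o.apply([0,1,0]); print(q.round(2),"dq%.2f c%.0e"%(m,c),x.round(3),"yaw %.3f phi %.1f"%(np.arctan2(z[1],z[0]),np.degrees(np.arccos(-z[2]))),"roll %.1f"%np.degrees(np.arcsin(y[2])),o.as_rotvec().round(2))
run(7,[.3,0,0],[5.8,3.8,-4]);run(7,[.3,0,-.1],[5.8,3.8,-4])
run(10,[0,0,0],[0,0,-7.2])
E
```

```text
[ 0.21  0.12  2.01  0.89  0.6  -1.65] dq0.24 c1e-23 [0.429 0.329 0.35 ] yaw 0.910 phi 42.8 roll 40.6 [0.48 2.6  0.92]
[ 0.01  0.34  2.09  1.65  0.86 -1.64] dq0.13 c5e-27 [0.492 0.329 0.329] yaw 1.026 phi 62.9 roll 43.3 [-1.52 -2.13 -1.6 ]
[ 0.71  0.47  2.07  4.22  0.85 -2.85] dq0.46 c3e-02 [0.492 0.329 0.329] yaw -0.231 phi 62.9 roll 43.3 [2.17 0.73 1.19]
```

```bash
cat >> kin.py <<'E'
def goal(yaw,phi,flip):
    o=R.from_euler('Z',yaw)*R.from_euler('Y',-np.radians(phi))*R.from_matrix([[-1,0,0],[0,1,0],[0,0,-1]])
    return o*R.from_euler('Z',np.pi*flip)
def sim(q,x,o,p,n,dp,av):
    m=0
    for i in range(n):
        x=x+np.array(dp)*.03; o=R.from_rotvec(np.radians(av))*o; q0=q; q,c=step(q,x,o,p); m=max(m,abs(q-q0).max())
    z=o.apply([0,0,1]); print(q.round(2),"dq%.2f c%.0e"%(m,c),x.round(3),"yaw %.3f phi %.1f"%(np.arctan2(z[1],z[0]),np.degrees(np.arccos(-z[2]))))
    return q,x,o
E
python3 - <<'E'
from kin import *
p=np.load("p.npy"); q=sense()["q"]; x,o=fk(q,p)
S=sim(q,x,o,p,7,[.3,0,0],[5.8,3.8,-4]);S=sim(*S,p,7,[.3,0,-.1],[5.8,3.8,-4])
for flip in(0,1):
  for phi in(50,60):
    g=goal(-.2,phi,flip); rv=np.degrees((g*S[2].inv()).as_rotvec()); n=int(np.ceil(abs(rv).max()/7))
    f=g.apply([0,0,1]); pre=np.array([.512,.261,.097])+f*(.002-.17)
    dp=(pre-S[1])/n/.03; print(flip,phi,n,rv.round(1),dp.round(2)); sim(*S,p,n,dp,rv/n)
E
```

```text
[ 0.21  0.12  2.01  0.89  0.6  -1.65] dq0.24 c1e-23 [0.429 0.329 0.35 ] yaw 0.910 phi 42.8
[ 0.01  0.34  2.09  1.65  0.86 -1.64] dq0.13 c5e-27 [0.492 0.329 0.329] yaw 1.026 phi 62.9
0 50 14 [-93.  -33.9  21.7] [-0.25 -0.1  -0.3 ]
[ 0.79  0.48  2.1  -1.43  0.7   0.67] dq1.31 c6e-03 [0.386 0.287 0.205] yaw -0.200 phi 50.0
0 60 14 [-97.4 -41.1  14.5] [-0.29 -0.09 -0.35]
[ 0.38  0.32  2.24  1.69  0.   -2.85] dq0.58 c2e-01 [0.369 0.29  0.181] yaw -0.200 phi 60.0
1 50 14 [ 37.7  31.3 -94.3] [-0.25 -0.1  -0.3 ]
[ 0.78  0.51  2.18  4.55  0.7  -2.17] dq0.22 c2e-17 [0.386 0.287 0.205] yaw -0.200 phi 50.0
1 60 13 [ 43.9  22.5 -90.4] [-0.31 -0.1  -0.38]
[ 0.89  0.69  2.24  4.35  0.96 -1.8 ] dq0.25 c3e-29 [0.369 0.29  0.181] yaw -0.200 phi 60.0
```

```bash
python3 -m crank '[{"dp":[0.3,0,0],"angular":[5.8,3.8,-4]},{"dp":[0.3,0,0],"angular":[5.8,3.8,-4]},{"dp":[0.3,0,0],"angular":[5.8,3.8,-4]},{"dp":[0.3,0,0],"angular":[5.8,3.8,-4]},{"dp":[0.3,0,0],"angular":[5.8,3.8,-4]},{"dp":[0.3,0,0],"angular":[5.8,3.8,-4]},{"dp":[0.3,0,0],"angular":[5.8,3.8,-4]},{"dp":[0.3,0,-0.1],"angular":[5.8,3.8,-4]},{"dp":[0.3,0,-0.1],"angular":[5.8,3.8,-4]},{"dp":[0.3,0,-0.1],"angular":[5.8,3.8,-4]},{"dp":[0.3,0,-0.1],"angular":[5.8,3.8,-4]},{"dp":[0.3,0,-0.1],"angular":[5.8,3.8,-4]},{"dp":[0.3,0,-0.1],"angular":[5.8,3.8,-4]},{"dp":[0.3,0,-0.1],"angular":[5.8,3.8,-4]},{"dp":[0,0,0],"angular":[0,0,0]},{"dp":[0,0,0],"angular":[0,0,0]}]' 0.3
cat > plan.py <<'E'
import sys
from kin import *
p=np.load("p.npy")
def plan(pos,yaw,phi,flip=1,rate=7,step_mm=20,q=None):
    q=sense()["q"] if q is None else q; x,o=fk(q,p); g=goal(yaw,phi,flip)
    rv=np.degrees((g*o.inv()).as_rotvec()); d=(np.array(pos)-x)
    n=max(1,int(np.ceil(max(abs(rv).max()/rate,np.linalg.norm(d)*1000/step_mm))))
    print(n,"rows dp",(d/n/.03).round(3),"ang",(rv/n).round(2),"total",(d/.03).round(2),rv.round(1)); return sim(q,x,o,p,n,d/n/.03,rv/n)
def along(yaw,phi,P,back): return np.array(P)+goal(yaw,phi,1).apply([0,0,1])*(.002-back)
E
python3 - <<'E'
from plan import *
print(sense()["q"].round(2))
P=[.512,.261,.097]
S=plan(along(-.2,55,P,.15),-.2,55)
plan(along(-.2,55,P,0),-.2,55,q=S[0])
E
```

```text
t: 7.05
tcp_pos: [0.4897, 0.3302, 0.329]
tool_rot: [0.489, 0.702, 0.517, -0.034]
force: [0.2, 0.5, 0.6]
finger_gap: 0.701
gripper_force: 0.0
[ 0.02  0.34  2.09  1.64  0.85 -1.64]
14 rows dp [-0.23  -0.107 -0.35 ] ang [ 2.99  1.92 -6.65] total [-3.22 -1.5  -4.9 ] [ 41.8  26.8 -93. ]
[ 0.8   0.63  2.21  4.36  0.82 -1.92] dq0.23 c3e-28 [0.393 0.285 0.182] yaw -0.200 phi 55.0
8 rows dp [ 0.502 -0.102 -0.358] ang [-0.  0. -0.] total [ 4.01 -0.81 -2.87] [-0.  0. -0.]
[ 0.55  0.85  2.1   4.    0.82 -1.75] dq0.06 c1e-21 [0.514 0.261 0.096] yaw -0.200 phi 55.0
```

```bash
python3 -m crank '[{"dp":[-0.46,-0.1,0],"angular":[3,1.9,-6.65]},{"dp":[-0.46,-0.1,0],"angular":[3,1.9,-6.65]},{"dp":[-0.46,-0.1,0],"angular":[3,1.9,-6.65]},{"dp":[-0.46,-0.1,0],"angular":[3,1.9,-6.65]},{"dp":[-0.46,-0.1,0],"angular":[3,1.9,-6.65]},{"dp":[-0.46,-0.1,0],"angular":[3,1.9,-6.65]},{"dp":[-0.46,-0.1,-0.2],"angular":[3,1.9,-6.65]},{"dp":[0,-0.1,-0.5],"angular":[3,1.9,-6.65]},{"dp":[0,-0.1,-0.7],"angular":[3,1.9,-6.65]},{"dp":[0,-0.1,-0.7],"angular":[3,1.9,-6.65]},{"dp":[0,-0.1,-0.7],"angular":[3,1.9,-6.65]},{"dp":[0,-0.1,-0.7],"angular":[3,1.9,-6.65]},{"dp":[0,-0.1,-0.7],"angular":[3,1.9,-6.65]},{"dp":[0,-0.1,-0.7],"angular":[3,1.9,-6.65]},{"dp":[0,0,0],"angular":[0,0,0]},{"dp":[0,0,0],"angular":[0,0,0]}]' 
python3 - <<'E'
from plan import *
st,s,W=wrist(); cv2.imwrite("pics/w2.png",s["image"])
q=W.reshape(-1,3);q=q[np.hypot(q[:,0]-.515,q[:,1]-.26)<.05]
for lo in np.arange(.06,.24,.02):
    g=q[(q[:,2]>lo)&(q[:,2]<lo+.02)]
    if len(g): print(lo.round(2),len(g),np.median(g,0).round(4),g[:,:2].min(0).round(3),g[:,:2].max(0).round(3))
print(sense()["q"].round(2))
P=[.512,.261,.097]
S=plan(along(-.2,55,P,0),-.2,55)
E
```

```text
t: 8.65
tcp_pos: [0.4029, 0.2926, 0.188]
tool_rot: [0.877, -0.05, 0.476, 0.045]
force: [-0.1, -1.0, -0.3]
finger_gap: 0.7
gripper_force: 0.0
0.06 283 [0.5124 0.2593 0.071 ] [0.508 0.25 ] [0.531 0.266]
0.08 362 [0.5167 0.2586 0.0903] [0.513 0.25 ] [0.536 0.265]
0.1 409 [0.5216 0.2583 0.1105] [0.518 0.249] [0.542 0.265]
0.12 473 [0.5272 0.2579 0.1311] [0.523 0.249] [0.544 0.265]
0.14 340 [0.5367 0.2569 0.1474] [0.53  0.249] [0.547 0.263]
0.16 187 [0.5439 0.2559 0.1704] [0.54  0.252] [0.548 0.259]
0.18 192 [0.5488 0.2554 0.1898] [0.545 0.252] [0.554 0.258]
0.2 230 [0.5541 0.2548 0.2098] [0.55  0.251] [0.564 0.258]
[ 0.79  0.63  2.22  4.27  0.85 -1.92]
8 rows dp [ 0.463 -0.13  -0.384] ang [ 0.26  0.22 -0.5 ] total [ 3.7  -1.04 -3.07] [ 2.1  1.8 -4. ]
[ 0.55  0.85  2.1   4.    0.82 -1.75] dq0.05 c2e-20 [0.514 0.261 0.096] yaw -0.200 phi 55.0
```

```bash
python3 - <<'E'
from h import *
s=vision.snapshot("scene");W=pts(s)
a=cv2.resize(s["image"][270:380,260:370],None,fx=5,fy=5,interpolation=2)
b=cv2.imread("pics/w2.png");b=cv2.resize(b[0:420,140:400],None,fx=.96,fy=1.31)[:550]
cv2.imwrite("pics/v3.png",np.hstack([a,b]))
q=W.reshape(-1,3);q=q[np.hypot(q[:,0]-.53,q[:,1]-.26)<.06]
for lo in np.arange(.0,.24,.02):
    g=q[(q[:,2]>lo)&(q[:,2]<lo+.02)]
    if len(g): print(lo.round(2),len(g),np.median(g,0).round(4),g[:,:2].min(0).round(3),g[:,:2].max(0).round(3))
E
```

```text
0.0 1336 [0.5368 0.2717 0.0027] [0.471 0.203] [0.588 0.32 ]
0.02 66 [0.5092 0.2672 0.0323] [0.499 0.248] [0.526 0.274]
0.04 124 [0.5071 0.2626 0.05  ] [0.493 0.239] [0.53  0.277]
0.06 39 [0.5199 0.264  0.0715] [0.51  0.252] [0.533 0.266]
0.08 45 [0.5231 0.2636 0.0901] [0.516 0.252] [0.538 0.266]
0.1 52 [0.5294 0.2632 0.1099] [0.519 0.251] [0.543 0.265]
0.12 67 [0.532  0.2617 0.1319] [0.525 0.25 ] [0.546 0.264]
0.14 48 [0.5405 0.2582 0.1492] [0.532 0.251] [0.547 0.263]
0.16 13 [0.5456 0.2567 0.1713] [0.541 0.254] [0.548 0.258]
0.18 19 [0.5506 0.2562 0.1926] [0.546 0.251] [0.581 0.257]
0.2 48 [0.5642 0.2538 0.2136] [0.551 0.25 ] [0.583 0.257]
0.22 19 [0.5691 0.2524 0.2213] [0.561 0.25 ] [0.577 0.254]
```

View pics/v3.png

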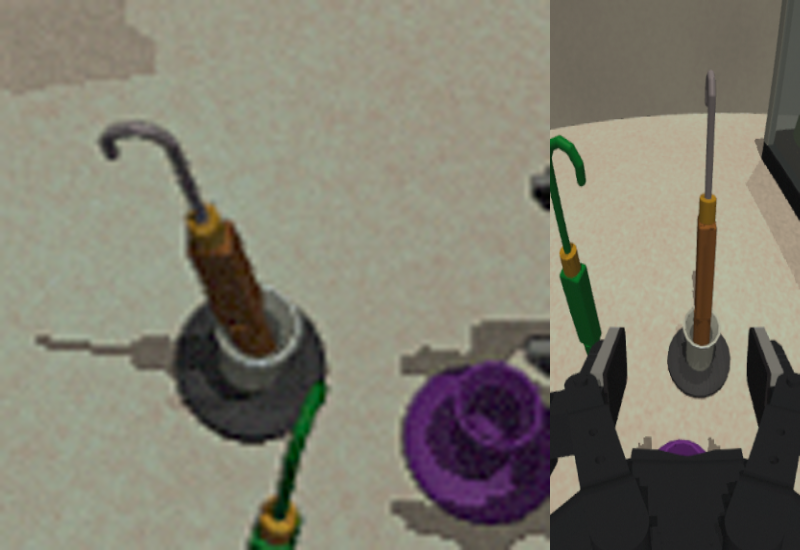

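The pole was nudged and now leans forward about 14° in its tube, still seated. I'll grip it as it leans with a steeper tool, then straighten it.

```bash
python3 - <<'E'
from plan import *
P=[.528,.258,.096]
for phi in(42,46):
  for back in(.13,.10):
    print(phi,back);S=plan(along(-.18,phi,P,back),-.18,phi); S=plan(along(-.18,phi,P,0),-.18,phi,q=S[0]); S=plan([.5,.25,.2],-.18,phi+14,q=S[0])
E
```

```text
42 0.13
3 rows dp [ 0.458 -0.201  0.033] ang [ 1.36  4.87 -0.99] total [ 1.37 -0.6   0.1 ] [ 4.1 14.6 -3. ]
[ 0.58  0.5   2.12  4.57  0.48 -2.37] dq0.17 c3e-04 [0.444 0.273 0.191] yaw -0.180 phi 42.0
7 rows dp [ 0.408 -0.069 -0.454] ang [-0.08  0.14 -0.09] total [ 2.86 -0.48 -3.17] [-0.5  1.  -0.6]
[ 0.45  0.74  2.02  4.2   0.47 -2.08] dq0.07 c3e-21 [0.529 0.258 0.095] yaw -0.180 phi 42.0
6 rows dp [-0.163 -0.043  0.586] ang [-0.42 -2.3  -0.  ] total [-0.98 -0.26  3.52] [ -2.5 -13.8  -0. ]
[ 0.54  0.6   2.13  4.15  0.7  -1.99] dq0.04 c8e-24 [0.5  0.25 0.2 ] yaw -0.180 phi 56.0
42 0.1
4 rows dp [ 0.508 -0.181 -0.161] ang [ 1.02  3.65 -0.74] total [ 2.03 -0.72 -0.64] [ 4.1 14.6 -3. ]
[ 0.55  0.55  2.09  4.54  0.47 -2.36] dq0.16 c6e-17 [0.463 0.27  0.169] yaw -0.180 phi 42.0
5 rows dp [ 0.439 -0.08  -0.495] ang [-0.  0. -0.] total [ 2.19 -0.4  -2.48] [-0.  0. -0.]
[ 0.45  0.74  2.02  4.2   0.47 -2.08] dq0.08 c5e-21 [0.529 0.258 0.095] yaw -0.180 phi 42.0
6 rows dp [-0.163 -0.043  0.586] ang [-0.42 -2.3  -0.  ] total [-0.98 -0.26  3.52] [ -2.5 -13.8  -0. ]
[ 0.54  0.6   2.13  4.15  0.7  
[... 506 characters left out ...]
0.98 -0.26  3.51] [ -2.5 -13.8  -0. ]
[ 0.56  0.64  2.15  4.07  0.81 -1.9 ] dq0.04 c1e-20 [0.5  0.25 0.2 ] yaw -0.180 phi 60.0
46 0.1
4 rows dp [ 0.468 -0.174 -0.201] ang [ 0.87  2.66 -0.73] total [ 1.87 -0.69 -0.8 ] [ 3.5 10.7 -2.9]
[ 0.59  0.59  2.12  4.36  0.56 -2.14] dq0.07 c1e-27 [0.459 0.271 0.164] yaw -0.180 phi 46.0
5 rows dp [ 0.472 -0.086 -0.463] ang [-0.  0. -0.] total [ 2.36 -0.43 -2.32] [-0.  0. -0.]
[ 0.47  0.77  2.04  4.09  0.57 -1.95] dq0.07 c4e-21 [0.529 0.258 0.095] yaw -0.180 phi 46.0
6 rows dp [-0.163 -0.043  0.585] ang [-0.42 -2.3  -0.  ] total [-0.98 -0.26  3.51] [ -2.5 -13.8  -0. ]
[ 0.56  0.64  2.15  4.07  0.81 -1.9 ] dq0.04 c1e-20 [0.5  0.25 0.2 ] yaw -0.180 phi 60.0
```

```bash
python3 -m crank '[{"dp":[0.47,-0.17,-0.2],"angular":[0.87,2.66,-0.73]},{"dp":[0.47,-0.17,-0.2],"angular":[0.87,2.66,-0.73]},{"dp":[0.47,-0.17,-0.2],"angular":[0.87,2.66,-0.73]},{"dp":[0.47,-0.17,-0.2],"angular":[0.87,2.66,-0.73]},{"dp":[0.47,-0.09,-0.46],"angular":[0,0,0]},{"dp":[0.47,-0.09,-0.46],"angular":[0,0,0]},{"dp":[0.47,-0.09,-0.46],"angular":[0,0,0]},{"dp":[0.47,-0.09,-0.46],"angular":[0,0,0]},{"dp":[0.47,-0.09,-0.46],"angular":[0,0,0]},{"dp":[0,0,0],"angular":[0,0,0]},{"dp":[0,0,0],"angular":[0,0,0]}]' 
python3 - <<'E'
from plan import *
st,s,W=wrist(); cv2.imwrite("pics/w4.png",s["image"])
q=W.reshape(-1,3);q=q[np.hypot(q[:,0]-.53,q[:,1]-.26)<.05]
for lo in np.arange(.06,.24,.02):
    g=q[(q[:,2]>lo)&(q[:,2]<lo+.02)]
    if len(g): print(lo.round(2),len(g),np.median(g,0).round(4),g[:,:2].min(0).round(3),g[:,:2].max(0).round(3))
print(st["force"])
S=plan(along(-.18,46,[.528,.258,.096],0),-.18,46)
E
```

```text
t: 9.85
tcp_pos: [0.5292, 0.2568, 0.0946]
tool_rot: [0.917, -0.084, 0.388, 0.036]
force: [-0.1, -0.3, -0.2]
finger_gap: 0.7
gripper_force: 0.0
0.06 497 [0.5122 0.2587 0.072 ] [0.509 0.227] [0.537 0.287]
0.08 1971 [0.52   0.2584 0.0937] [0.502 0.214] [0.549 0.3  ]
0.1 3851 [0.5222 0.258  0.1099] [0.503 0.214] [0.545 0.309]
0.12 4827 [0.5222 0.2589 0.1297] [0.493 0.217] [0.543 0.309]
0.14 14343 [0.4932 0.2617 0.1493] [0.48  0.228] [0.547 0.296]
0.16 5498 [0.4874 0.2572 0.1648] [0.48  0.243] [0.55  0.288]
0.18 2232 [0.549  0.2553 0.1908] [0.545 0.252] [0.554 0.258]
0.2 181 [0.5512 0.2551 0.2008] [0.549 0.252] [0.554 0.258]
[-0.07779523 -0.32572621 -0.17602726]
1 rows dp [ 0.018  0.02  -0.009] ang [ 0.02 -0.08  0.14] total [ 0.02  0.02 -0.01] [ 0.  -0.1  0.1]
[ 0.47  0.77  2.04  4.09  0.57 -1.95] dq0.01 c3e-31 [0.529 0.258 0.095] yaw -0.180 phi 46.0
```

View pics/w4.png

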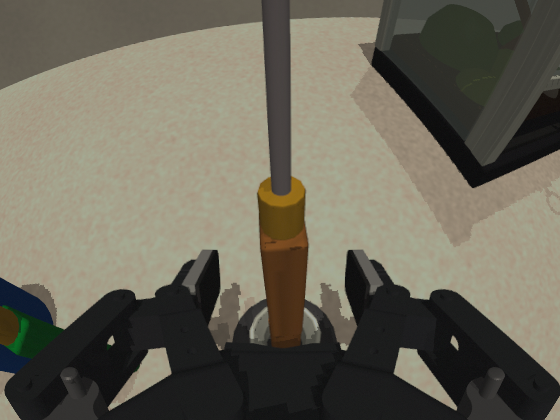

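The brown grip is centred between the pads. Now I'll close and lift along the pole's axis.

```bash
python3 -m crank '[{"dp":[0,0,0],"angular":[0,0,0]},{"dp":[0,0,0],"angular":[0,0,0]},{"dp":[0,0,0],"angular":[0,0,0]},{"dp":[0,0,0],"angular":[0,0,0]},{"dp":[0,0,0],"angular":[0,0,0]},{"dp":[0,0,0],"angular":[0,0,0]}]' 1 90
python3 -m crank '[{"dp":[0.06,0,0.3],"angular":[0,0,0]},{"dp":[0.12,-0.01,0.5],"angular":[0,0,0]},{"dp":[0.12,-0.01,0.5],"angular":[0,0,0]},{"dp":[0.12,-0.01,0.6],"angular":[0,0,0]},{"dp":[0,0,0.6],"angular":[0,0,0]},{"dp":[0,0,0.6],"angular":[0,0,0]},{"dp":[0,0,0.5],"angular":[-0.4,-2.3,0]},{"dp":[-0.2,0,0.3],"angular":[-0.4,-2.3,0]},{"dp":[-0.2,0,0.3],"angular":[-0.4,-2.3,0]},{"dp":[-0.2,0,0.2],"angular":[-0.4,-2.3,0]},{"dp":[-0.2,0,0],"angular":[-0.4,-2.3,0]},{"dp":[0,0,0],"angular":[-0.4,-2.3,0]},{"dp":[0,0,0],"angular":[0,0,0]},{"dp":[0,0,0],"angular":[0,0,0]}]'
cat > look.py <<'E'
from h import *
# pole in tool frame from wrist depth (rod) and scene depth
st,s,W=wrist(); Rt=R.from_quat(st["tool_rot"]); T=(W-st["tcp_pos"])@Rt.as_matrix()
f=Rt.apply([0,0,1]); yaw=np.arctan2(f[1],f[0]); print("yaw %.3f phi %.1f"%(yaw,np.degrees(np.arccos(-f[2]))),"tcp",st["tcp_pos"].round(4),"F",st["force"].round(1))
sc=vision.snapshot("scene"); Ws=pts(sc)
def inh(W):  # heading frame about tcp: fwd,left,up
    d=W-st["tcp_pos"]; return np.stack([d[...,0]*np.cos(yaw)+d[...,1]*np.sin(yaw),-d[...,0]*np.sin(yaw)+d[...,1]*np.cos(yaw),d[...,2]],-1)
for n,X in(("wrist",inh(W)),("scene",inh(Ws))):
    q=X.reshape(-1,3); q=q[(abs(q[:,0])<.08)&(abs(q[:,1])<.02)]
    for lo in(.065,.085,.105,.12,):
        g=q[(q[:,2]>lo)&(q[:,2]<lo+(.02 if lo<.12 else .03))&(q[:,0]>-.03)]
        if len(g)>4: print(n,lo,len(g),np.median(g,0).round(4),g.min(0).round(4),g.max(0).round(4))
E
python3 look.py
```

```text
t: 10.5
tcp_pos: [0.5293, 0.2578, 0.0947]
tool_rot: [0.917, -0.084, 0.389, 0.036]
force: [-3.8, 1.2, 6.2]
finger_gap: 0.176
gripper_force: 87.0
t: 11.9
tcp_pos: [0.5181, 0.2567, 0.2255]
tool_rot: [0.863, -0.079, 0.497, 0.045]
force: [0.5, -0.2, -1.8]
finger_gap: 0.171
gripper_force: 87.1
yaw -0.181 phi 59.8 tcp [0.5181 0.2567 0.2255] F [ 0.5 -0.2 -1.8]
wrist 0.065 1466 [-0.0034  0.0016  0.076 ] [-0.0055 -0.0013  0.065 ] [-0.0003  0.0048  0.085 ]
wrist 0.085 2047 [-0.0034  0.0019  0.0959] [-0.0062 -0.001   0.085 ] [0.0005 0.0052 0.105 ]
wrist 0.105 476 [-0.0033  0.002   0.1069] [-0.0064 -0.001   0.105 ] [0.0005 0.0051 0.109 ]
scene 0.065 19 [-0.0002  0.0031  0.0745] [-0.0028  0.0015  0.065 ] [0.0026 0.0051 0.0838]
scene 0.085 21 [0.0002 0.0033 0.0936] [-0.0029  0.0013  0.0853] [0.0027 0.0051 0.1036]
scene 0.105 43 [0.0017 0.0035 0.117 ] [-0.003   0.0006  0.1056] [0.0284 0.0055 0.125 ]
scene 0.12 75 [0.0132 0.0032 0.1296] [-0.0025 -0.0012  0.1211] [0.0284 0.0055 0.1356]
```

```bash
python3 - <<'E'
from plan import *
print(sense()["q"].round(2)); e=np.array([.628,-.098]);u=np.array([np.cos(.18),np.sin(.18)])
S=plan([*(e-.086*u),.25],.18,60,step_mm=30); S=plan([*(e-.026*u),.25],.18,60,q=S[0]);S=plan([*(e-.026*u),.11],.18,60,q=S[0])
E
```

```text
[ 0.55  0.58  2.1   4.17  0.74 -2.03]
13 rows dp [ 0.064 -0.949  0.061] ang [-0.01 -0.01  1.6 ] total [  0.83 -12.34   0.79] [-0.2 -0.1 20.8]
[-0.8   0.48  2.25  1.89  0.86 -1.12] dq0.19 c5e-24 [ 0.543 -0.113  0.25 ] yaw 0.180 phi 60.0
4 rows dp [ 0.492  0.09  -0.   ] ang [ 0. -0.  0.] total [ 1.97  0.36 -0.  ] [ 0. -0.  0.]
[-0.67  0.51  2.13  1.95  0.77 -1.02] dq0.04 c9e-31 [ 0.602 -0.103  0.25 ] yaw 0.180 phi 60.0
8 rows dp [-0.     0.    -0.583] ang [-0.  0. -0.] total [-0.    0.   -4.67] [-0.  0. -0.]
[-0.67  0.88  2.17  2.25  0.98 -1.48] dq0.07 c9e-31 [ 0.602 -0.103  0.11 ] yaw 0.180 phi 60.0
```

```bash
python3 -m crank '[{"dp":[0.05,-0.3,0.1],"angular":[0,0,0]},{"dp":[0.05,-0.6,0.1],"angular":[0,0,1.6]},{"dp":[0.05,-0.85,0.1],"angular":[0,0,1.6]},{"dp":[0.05,-0.85,0.1],"angular":[0,0,1.6]},{"dp":[0.05,-0.85,0.1],"angular":[0,0,1.6]},{"dp":[0.05,-0.85,0.1],"angular":[0,0,1.6]},{"dp":[0.05,-0.85,0.1],"angular":[0,0,1.6]},{"dp":[0.05,-0.85,0.1],"angular":[0,0,1.6]},{"dp":[0.05,-0.85,0],"angular":[0,0,1.6]},{"dp":[0.05,-0.85,0],"angular":[0,0,1.6]},{"dp":[0.05,-0.85,0],"angular":[0,0,1.6]},{"dp":[0.05,-0.85,0],"angular":[0,0,1.6]},{"dp":[0.05,-0.85,0],"angular":[0,0,1.6]},{"dp":[0.05,-0.85,0],"angular":[0,0,1.6]},{"dp":[0.05,-0.85,0],"angular":[0,0,0]},{"dp":[0.05,-0.6,0],"angular":[0,0,0]},{"dp":[0.03,-0.24,0],"angular":[0,0,0]},{"dp":[0,0,0],"angular":[0,0,0]},{"dp":[0,0,0],"angular":[0,0,0]}]'
cat > eye.py <<'E'
from h import *
st,s,W=wrist(); sc=vision.snapshot("scene"); tp=vision.snapshot("top")
f=R.from_quat(st["tool_rot"]).apply([0,0,1]); print("yaw %.3f phi %.1f"%(np.arctan2(f[1],f[0]),np.degrees(np.arccos(-f[2]))),st["tcp_pos"].round(4),st["force"].round(1))
import sys
for n,im,X in(("w",s,W),("s",sc,pts(sc)),("t",tp,pts(tp))):
    h=cv2.cvtColor(im["image"],cv2.COLOR_BGR2HSV)
    m=(cv2.inRange(h,(12,100,50),(32,255,255))>0)&(np.hypot(X[...,0]-.628,X[...,1]+.098)<.045)&(X[...,2]>.2)
    if m.sum()<8: print(n,m.sum()); continue
    q=X[m]; (cx,cy),r=cv2.minEnclosingCircle(q[:,:2].astype(np.float32)); print(n,m.sum(),"med",np.median(q,0).round(4),"circ",round(cx,4),round(cy,4),round(r,4))
    # steel hook points
    k=(np.hypot(X[...,0]-st["tcp_pos"][0]-f[0]*.012,X[...,1]-st["tcp_pos"][1])<.035)&(abs(X[...,2]-st["tcp_pos"][2]-.125)<.02)&~m
    if k.sum(): g=X[k]; print("  hook",k.sum(),g.min(0).round(4),g.max(0).round(4))
cv2.imwrite(sys.argv[1],np.hstack([cv2.resize(s["image"],(533,400)),cv2.resize(sc["image"][90:190,235:300],(260,400),interpolation=2)]))
E
python3 eye.py pics/e1.png
```

```text
t: 13.9
tcp_pos: [0.5426, -0.1262, 0.2501]
tool_rot: [0.863, 0.078, 0.497, -0.046]
force: [0.7, 0.5, -0.8]
finger_gap: 0.167
gripper_force: 87.3
yaw 0.183 phi 59.9 [ 0.5426 -0.1262  0.2501] [ 0.7  0.5 -0.8]
w 1205 med [ 0.6309 -0.0912  0.311 ] circ 0.6308 -0.1008 0.0274
  hook 471 [ 0.5366 -0.1279  0.3551] [ 0.5434 -0.1216  0.3592]
s 77 med [ 0.6272 -0.0936  0.314 ] circ 0.6279 -0.0961 0.0229
  hook 68 [ 0.5397 -0.1255  0.3553] [ 0.5694 -0.1155  0.3837]
t 74 med [ 0.6324 -0.0956  0.3129] circ 0.6317 -0.1036 0.0274
  hook 27 [ 0.5381 -0.1281  0.3626] [ 0.5675 -0.1192  0.3866]
```

View pics/e1.png

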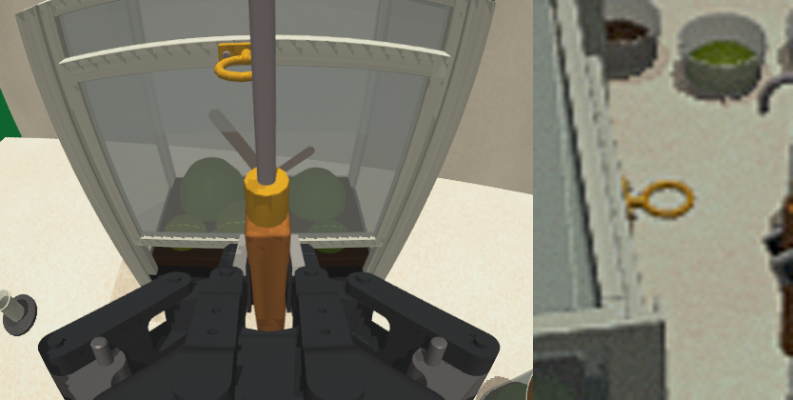

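The ring is at wrist (237,66), left of the rod, and scene crop (668,198). The hook is at matching height, slightly right.

```bash
cat > eye2.py <<'E'
from h import *
u=np.array([np.cos(.18),np.sin(.18)]);l=np.array([-u[1],u[0]]); o=np.array([.628,-.098])
st,s,W=wrist(); sc=vision.snapshot("scene"); tp=vision.snapshot("top")
print(st["tcp_pos"].round(4),st["force"].round(1))
t=st["tcp_pos"]
for n,im,X in(("w",s,W),("s",sc,pts(sc)),("t",tp,pts(tp))):
    h=cv2.cvtColor(im["image"],cv2.COLOR_BGR2HSV); F=(X[...,:2]-o)@u; Lt=(X[...,:2]-o)@l; Z=X[...,2]
    m=(cv2.inRange(h,(12,100,50),(32,255,255))>0)&(abs(F)<.035)&(abs(Lt)<.03)&(Z>.2)&(abs(Z-np.nanmedian(Z[(abs(F)<.03)&(abs(Lt)<.03)&(cv2.inRange(h,(12,100,50),(32,255,255))>0)&(Z>.2)]))<.008)
    if m.sum()>8:
        f=F[m];a=Lt[m];f0=np.percentile(f,1); k=f<f0+.03; print(n,"eye front %.4f ctr %.4f lat %.4f..%.4f z %.4f"%(f0,f0+.016,a[k].min(),a[k].max(),np.median(Z[m][k])))
    tf,tl=(t[:2]-o)@u,(t[:2]-o)@l
    k=(F-tf<.04)&(F-tf>-.015)&(abs(Lt-tl)<.02)&(Z-t[2]>.1)&(Z-t[2]<.15)&~m
    if k.sum()>4: print("  hook F %.4f..%.4f (tcp+26: %.4f) lat med %.4f (tcp %.4f) ztop %.4f"%(F[k].min(),F[k].max(),tf+.026,np.median(Lt[k]),tl,np.percentile(Z[k],95)))
    k&=(F-tf>.02)
    if k.sum()>2: print("  tip F",np.median(F[k]).round(4),"lat",np.median(Lt[k]).round(4),"zmin",Z[k].min().round(4))
E
python3 eye2.py
```

```text
[ 0.5427 -0.1255  0.25  ] [-0.7 -0.4 -0.4]
w eye front -0.0231 ctr -0.0071 lat -0.0030..0.0167 z 0.3105
  hook F -0.0949..-0.0882 (tcp+26: -0.0628) lat med -0.0102 (tcp -0.0118) ztop 0.3584
s eye front -0.0207 ctr -0.0047 lat -0.0140..0.0157 z 0.3137
  hook F -0.0920..-0.0610 (tcp+26: -0.0628) lat med -0.0090 (tcp -0.0118) ztop 0.3818
  tip F -0.0647 lat -0.0089 zmin 0.3607
t eye front -0.0219 ctr -0.0059 lat -0.0160..0.0137 z 0.3124
  hook F -0.0928..-0.0637 (tcp+26: -0.0628) lat med -0.0115 (tcp -0.0118) ztop 0.3829
  tip F -0.0667 lat -0.0109 zmin 0.3703
```

```bash
python3 -m crank '[{"dp":[0.3,0.1,0],"angular":[0,0,0]},{"dp":[0.4,0.15,-0.1],"angular":[0,0,0]},{"dp":[0.4,0.15,-0.2],"angular":[0,0,0]},{"dp":[0.4,0.15,-0.2],"angular":[0,0,0]},{"dp":[0.3,0.1,-0.2],"angular":[0,0,0]},{"dp":[0.11,0.04,-0.3],"angular":[0,0,0]},{"dp":[0,0,0],"angular":[0,0,0]},{"dp":[0,0,0],"angular":[0,0,0]},{"dp":[0,0,0],"angular":[0,0,0]}]'
python3 eye2.py; python3 eye.py pics/e2.png >/dev/null
python3 -c "
from h import *
s=vision.snapshot('scene');t=vision.snapshot('top')
a=cv2.resize(s['image'][105:165,235:295],(400,400),interpolation=2);b=cv2.resize(t['image'][160:210,295:345],(400,400),interpolation=2)
cv2.imwrite('pics/e3.png',np.hstack([a,b]))"
```

```text
t: 15.1
tcp_pos: [0.6004, -0.1064, 0.2203]
tool_rot: [0.863, 0.077, 0.497, -0.046]
force: [-0.8, -0.4, -0.8]
finger_gap: 0.172
gripper_force: 87.3
[ 0.6004 -0.1064  0.2203] [-0.8 -0.4 -0.8]
w eye front -0.0227 ctr -0.0067 lat -0.0143..0.0166 z 0.3105
  hook F -0.0343..-0.0279 (tcp+26: -0.0027) lat med -0.0015 (tcp -0.0033) ztop 0.3287
s eye front -0.0207 ctr -0.0047 lat -0.0136..0.0169 z 0.3136
  hook F -0.0310..-0.0008 (tcp+26: -0.0027) lat med -0.0002 (tcp -0.0033) ztop 0.3531
  tip F -0.0051 lat -0.0001 zmin 0.3294
t eye front -0.0199 ctr -0.0039 lat -0.0164..0.0132 z 0.3118
  hook F -0.0334..-0.0029 (tcp+26: -0.0027) lat med -0.0027 (tcp -0.0033) ztop 0.3536
  tip F -0.005 lat -0.0017 zmin 0.3371
```

View pics/e3.png

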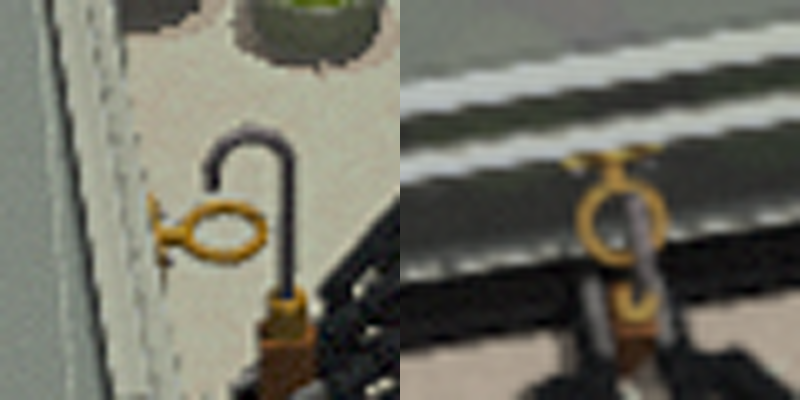

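The hook's point hangs over the ring in both crops (left: point at (210,190), ring centre (230,232)). Lowering now.

```bash
python3 -m crank '[{"dp":[0,0.02,-0.2],"angular":[0,0,0]},{"dp":[0,0.01,-0.25],"angular":[0,0,0]},{"dp":[0,0,-0.25],"angular":[0,0,0]},{"dp":[0,0,-0.25],"angular":[0,0,0]},{"dp":[0,0,-0.05],"angular":[0,0,0]},{"dp":[0,0,0],"angular":[0,0,0]},{"dp":[0,0,0],"angular":[0,0,0]},{"dp":[0,0,0],"angular":[0,0,0]}]'
python3 eye2.py
python3 -m crank '[{"dp":[0,0,-0.05],"angular":[0,0,0]},{"dp":[0,0,-0.05],"angular":[0,0,0]},{"dp":[0,0,-0.05],"angular":[0,0,0]},{"dp":[0,0,0],"angular":[0,0,0]}]'
```

```text
t: 16.3
tcp_pos: [0.6005, -0.1055, 0.1904]
tool_rot: [0.863, 0.078, 0.498, -0.046]
force: [0.7, 0.3, -0.9]
finger_gap: 0.172
gripper_force: 87.3
[ 0.6005 -0.1055  0.1904] [ 0.7  0.3 -0.9]
w eye front -0.0350 ctr -0.0190 lat -0.0088..0.0061 z 0.2436
  hook F -0.0343..-0.0276 (tcp+26: -0.0024) lat med -0.0006 (tcp -0.0024) ztop 0.2987
s eye front -0.0210 ctr -0.0050 lat -0.0148..0.0161 z 0.3133
  hook F -0.0307..0.0057 (tcp+26: -0.0024) lat med 0.0006 (tcp -0.0024) ztop 0.3234
  tip F -0.0048 lat 0.0001 zmin 0.306
t eye front -0.0200 ctr -0.0040 lat -0.0159..0.0137 z 0.3130
  hook F -0.0327..0.0028 (tcp+26: -0.0024) lat med -0.0020 (tcp -0.0024) ztop 0.3237
  tip F -0.0056 lat -0.0012 zmin 0.3062
t: 16.85
tcp_pos: [0.6007, -0.1055, 0.1858]
tool_rot: [0.863, 0.078, 0.498, -0.046]
force: [-1.3, 0.8, 0.7]
finger_gap: 0.174
gripper_force: 87.5
```

```bash
python3 -m crank '[{"dp":[0,0,-0.05],"angular":[0,0,0]},{"dp":[0,0,-0.05],"angular":[0,0,0]},{"dp":[0,0,-0.05],"angular":[0,0,0]},{"dp":[0,0,-0.1],"angular":[0,0,0]},{"dp":[0,0,-0.1],"angular":[0,0,0]},{"dp":[0,0,-0.1],"angular":[0,0,0]}]'
python3 -m crank '[{"dp":[0,0,-0.1],"angular":[0,0,0]},{"dp":[0,0,-0.15],"angular":[0,0,0]},{"dp":[0,0,-0.15],"angular":[0,0,0]},{"dp":[0,0,-0.15],"angular":[0,0,0]},{"dp":[0,0,-0.15],"angular":[0,0,0]},{"dp":[0,0,-0.15],"angular":[0,0,0]}]'
python3 eye2.py
```

```text
t: 17.45
tcp_pos: [0.6004, -0.1055, 0.1718]
tool_rot: [0.863, 0.078, 0.497, -0.046]
force: [0.3, 0.0, 1.2]
finger_gap: 0.172
gripper_force: 87.4
t: 18.05
tcp_pos: [0.6004, -0.1055, 0.1461]
tool_rot: [0.863, 0.078, 0.497, -0.046]
force: [-0.0, -0.1, 2.1]
finger_gap: 0.173
gripper_force: 87.4
[ 0.6004 -0.1055  0.1461] [-0.  -0.1  2.1]
w eye front -0.0347 ctr -0.0187 lat -0.0083..0.0044 z 0.2002
  hook F -0.0346..-0.0283 (tcp+26: -0.0025) lat med -0.0007 (tcp -0.0024) ztop 0.2545
s eye front -0.0206 ctr -0.0046 lat -0.0138..0.0161 z 0.2709
  hook F -0.0309..0.0107 (tcp+26: -0.0025) lat med 0.0008 (tcp -0.0024) ztop 0.2781
  tip F -0.0038 lat 0.0005 zmin 0.2539
t eye front -0.0206 ctr -0.0046 lat -0.0158..0.0139 z 0.2703
  hook F -0.0318..0.0019 (tcp+26: -0.0025) lat med -0.0011 (tcp -0.0024) ztop 0.2789
  tip F -0.005 lat 0.0008 zmin 0.262
```

```bash
python3 -m crank '[{"dp":[0,0,-0.15],"angular":[0,0,0]},{"dp":[0,0,-0.15],"angular":[0,0,0]},{"dp":[0,0,-0.15],"angular":[0,0,0]},{"dp":[0,0,-0.15],"angular":[0,0,0]},{"dp":[0,0,-0.15],"angular":[0,0,0]},{"dp":[0,0,-0.1],"angular":[0,0,0]},{"dp":[0,0,-0.05],"angular":[0,0,0]}]'
python3 -m crank '[{"dp":[0,0,-0.03],"angular":[0,0,0]},{"dp":[0,0,-0.03],"angular":[0,0,0]},{"dp":[0,0,-0.03],"angular":[0,0,0]}]'
python3 -m crank '[{"dp":[0,0,-0.02],"angular":[0,0,0]},{"dp":[0,0,-0.02],"angular":[0,0,0]}]'
python3 eye2.py|grep -E "s eye|t eye"
```

```text
t: 18.9
tcp_pos: [0.6003, -0.1054, 0.119]
tool_rot: [0.863, 0.077, 0.497, -0.046]
force: [0.4, 0.4, 0.9]
finger_gap: 0.17
gripper_force: 87.4
t: 19.2
tcp_pos: [0.6004, -0.1055, 0.1169]
tool_rot: [0.863, 0.078, 0.497, -0.046]
force: [0.2, 0.1, 2.0]
finger_gap: 0.175
gripper_force: 87.5
t: 19.4
tcp_pos: [0.6004, -0.1055, 0.1158]
tool_rot: [0.863, 0.078, 0.497, -0.046]
force: [0.0, 0.7, 0.8]
finger_gap: 0.174
gripper_force: 87.5
s eye front -0.0205 ctr -0.0045 lat -0.0135..0.0171 z 0.2417
t eye front -0.0213 ctr -0.0053 lat -0.0155..0.0149 z 0.2407
  return np.nanmean(a, axis, out=out, keepdims=keepdims)
```

```bash
for i in 1; do python3 -m crank '[{"dp":[0,0,-0.03],"angular":[0,0,0]},{"dp":[0,0,-0.03],"angular":[0,0,0]}]' | grep -E "tcp|^force"; python3 -m crank '[{"dp":[0,0,-0.03],"angular":[0,0,0]},{"dp":[0,0,0],"angular":[0,0,0]}]' | grep -E "tcp|^force"; python3 -m crank '[{"dp":[0,0,-0.02],"angular":[0,0,0]},{"dp":[0,0,0],"angular":[0,0,0]}]' | grep -E "tcp|^force"; done
```

```text
tcp_pos: [0.6004, -0.1055, 0.1139]
force: [-0.3, 0.4, 1.7]
tcp_pos: [0.6003, -0.1054, 0.1127]
force: [0.2, 1.0, 1.2]
tcp_pos: [0.6004, -0.1055, 0.1123]
force: [-0.8, 0.2, 0.8]
```

```bash
A='python3 -m crank'; python3 -m crank '[{"dp":[0,0,-0.03],"angular":[0,0,0]},{"dp":[0,0,0],"angular":[0,0,0]}]' | grep -E "tcp|^force";python3 -m crank '[{"dp":[0,0,-0.03],"angular":[0,0,0]},{"dp":[0,0,0],"angular":[0,0,0]}]' | grep -E "tcp|^force"; python3 eye2.py 2>/dev/null|grep -E "s eye|t eye"
```

```text
tcp_pos: [0.6004, -0.1055, 0.1114]
force: [0.3, -0.1, 1.4]
tcp_pos: [0.6008, -0.1055, 0.1112]
force: [-1.3, 1.1, 4.9]
s eye front -0.0203 ctr -0.0043 lat -0.0140..0.0157 z 0.2372
t eye front -0.0214 ctr -0.0054 lat -0.0153..0.0143 z 0.2368
```

```bash
python3 -m crank '[{"dp":[0,0,-0.01],"angular":[0,0,0]},{"dp":[0,0,0],"angular":[0,0,0]}]' | grep -E "tcp|^force";python3 -m crank '[{"dp":[0,0,-0.01],"angular":[0,0,0]},{"dp":[0,0,0],"angular":[0,0,0]}]' | grep -E "tcp|^force"
```

```text
tcp_pos: [0.6009, -0.1055, 0.1111]
force: [-0.4, 0.3, 5.7]
tcp_pos: [0.601, -0.1055, 0.1111]
force: [-1.3, 1.1, 6.3]
```

```bash
python3 -m crank '[{"dp":[0,0,-0.02],"angular":[0,0,0]},{"dp":[0,0,-0.02],"angular":[0,0,0]},{"dp":[0,0,0],"angular":[0,0,0]}]' | grep -E "tcp|^force"; python3 -c "
import numpy as np
from h import sense
print(sense()['force'])"
```

```text
tcp_pos: [0.6015, -0.1055, 0.1109]
force: [-0.4, 0.4, 10.2]
[-0.41655795  0.4181169  10.16817893]
```

```bash
python3 -m crank '[{"dp":[0,0,-0.015],"angular":[0,0,0]},{"dp":[0,0,-0.01],"angular":[0,0,0]},{"dp":[0,0,0],"angular":[0,0,0]},{"dp":[0,0,0],"angular":[0,0,0]}]' | grep -E "tcp|^force"; python3 -m crank '[{"dp":[0,0,0],"angular":[0,0,0]},{"dp":[0,0,0],"angular":[0,0,0]},{"dp":[0,0,0],"angular":[0,0,0]},{"dp":[0,0,0],"angular":[0,0,0]},{"dp":[0,0,0],"angular":[0,0,0]}]' | grep -E "tcp|^force"; python3 eye2.py
```

```text
tcp_pos: [0.6018, -0.1055, 0.1108]
force: [-0.9, 0.7, 11.6]
tcp_pos: [0.6018, -0.1056, 0.1108]
force: [-1.3, 1.3, 11.6]
[ 0.6018 -0.1056  0.1108] [-1.3  1.3 11.6]
  hook F -0.0346..-0.0283 (tcp+26: -0.0011) lat med -0.0007 (tcp -0.0028) ztop 0.2192
s eye front -0.0201 ctr -0.0041 lat -0.0148..0.0159 z 0.2374
  hook F -0.0311..0.0128 (tcp+26: -0.0011) lat med 0.0004 (tcp -0.0028) ztop 0.2432
  tip F -0.0034 lat 0.0001 zmin 0.227
t eye front -0.0207 ctr -0.0047 lat -0.0161..0.0145 z 0.2366
  hook F -0.0301..0.0109 (tcp+26: -0.0011) lat med -0.0019 (tcp -0.0028) ztop 0.2423
  tip F -0.0027 lat -0.0014 zmin 0.2323
  return np.nanmean(a, axis, out=out, keepdims=keepdims)
```

```bash
python3 -m crank '[{"dp":[0,0,-0.012],"angular":[0,0,0]},{"dp":[0,0,0],"angular":[0,0,0]},{"dp":[0,0,0],"angular":[0,0,0]},{"dp":[0,0,0],"angular":[0,0,0]},{"dp":[0,0,0],"angular":[0,0,0]},{"dp":[0,0,0],"angular":[0,0,0]},{"dp":[0,0,0],"angular":[0,0,0]},{"dp":[0,0,0],"angular":[0,0,0]}]' | grep -E "^t|tcp|^force"
python3 -m crank '[{"dp":[0,0,0.05],"angular":[0,0,0]},{"dp":[0,0,0.05],"angular":[0,0,0]},{"dp":[0,0,0.05],"angular":[0,0,0]},{"dp":[0,0,0.1],"angular":[0,0,0]},{"dp":[0,0,0],"angular":[0,0,0]}]' | grep -E "^t|tcp|^force"; python3 eye2.py 2>/dev/null
```

```text
t: 23.25
tcp_pos: [0.6019, -0.1055, 0.1108]
tool_rot: [0.861, 0.078, 0.501, -0.046]
force: [-0.5, 0.8, 12.0]
t: 23.75
tcp_pos: [0.6, -0.1055, 0.1146]
tool_rot: [0.863, 0.077, 0.496, -0.046]
force: [0.7, 0.1, -1.3]
[ 0.6    -0.1055  0.1146] [ 0.7  0.1 -1.3]
  hook F -0.0347..-0.0285 (tcp+26: -0.0029) lat med -0.0006 (tcp -0.0023) ztop 0.2230
s eye front -0.0207 ctr -0.0047 lat -0.0129..0.0173 z 0.2373
  hook F -0.0311..0.0073 (tcp+26: -0.0029) lat med 0.0009 (tcp -0.0023) ztop 0.2475
  tip F -0.0056 lat 0.0009 zmin 0.2279
t eye front -0.0203 ctr -0.0043 lat -0.0158..0.0146 z 0.2361
  hook F -0.0282..0.0083 (tcp+26: -0.0029) lat med -0.0022 (tcp -0.0023) ztop 0.2498
  tip F -0.0044 lat -0.0015 zmin 0.2285
```

```bash
python3 -m crank '[{"dp":[0,0,0.2],"angular":[0,0,0]},{"dp":[0,0,0.25],"angular":[0,0,0]},{"dp":[0,0,0.25],"angular":[0,0,0]},{"dp":[0,0,0.25],"angular":[0,0,0]},{"dp":[0,0,0.2],"angular":[0,0,0]},{"dp":[-0.3,-0.05,0.2],"angular":[0,0,0]},{"dp":[-0.5,-0.1,0.3],"angular":[0,0,0]},{"dp":[-0.5,-0.1,0.4],"angular":[0,0,0]},{"dp":[-0.5,-0.1,0.4],"angular":[0,0,0]},{"dp":[-0.2,0,0.2],"angular":[0,0,0]},{"dp":[0,0,0],"angular":[0,0,0]}]' | grep -E "^t|tcp|^force"; python3 eye2.py 2>/dev/null | grep eye
python3 - <<'E'
from plan import *
S=plan([.511,.2585,.215],-.18,60,step_mm=30);S=plan([.511,.2585,.0955],-.18,60,q=S[0])
E
```

```text
t: 25.0
tcp_pos: [0.5397, -0.1162, 0.1955]
tool_rot: [0.863, 0.077, 0.497, -0.046]
force: [0.5, 0.1, -0.7]
w eye front -0.0217 ctr -0.0057 lat -0.0145..0.0164 z 0.2348
s eye front -0.0208 ctr -0.0048 lat -0.0131..0.0148 z 0.2374
t eye front -0.0219 ctr -0.0059 lat -0.0159..0.0142 z 0.2359
13 rows dp [-0.076  0.961  0.052] ang [-0.01 -0.   -1.59] total [-0.99 12.49  0.68] [ -0.1  -0.1 -20.7]
[ 0.56  0.6   2.11  4.14  0.77 -1.98] dq0.18 c2e-22 [0.511 0.258 0.215] yaw -0.180 phi 60.0
6 rows dp [ 0.     0.    -0.664] ang [-0. -0. -0.] total [ 0.    0.   -3.98] [-0. -0. -0.]
[ 0.56  0.91  2.13  3.93  0.97 -1.66] dq0.07 c7e-29 [0.511 0.259 0.095] yaw -0.180 phi 60.0
```

Unhooked, and the sash stays down. Carrying the pole back.

```bash
python3 -m crank '[{"dp":[-0.06,0.3,0.04],"angular":[0,0,0]},{"dp":[-0.06,0.6,0.04],"angular":[0,0,-1.6]},{"dp":[-0.06,0.85,0.04],"angular":[0,0,-1.6]},{"dp":[-0.06,0.85,0.04],"angular":[0,0,-1.6]},{"dp":[-0.06,0.85,0.04],"angular":[0,0,-1.6]},{"dp":[-0.06,0.85,0.04],"angular":[0,0,-1.6]},{"dp":[-0.06,0.85,0.04],"angular":[0,0,-1.6]},{"dp":[-0.06,0.85,0.04],"angular":[0,0,-1.6]},{"dp":[-0.06,0.85,0.04],"angular":[0,0,-1.6]},{"dp":[-0.06,0.85,0.04],"angular":[0,0,-1.6]},{"dp":[-0.06,0.85,0.04],"angular":[0,0,-1.6]},{"dp":[-0.06,0.85,0.04],"angular":[0,0,-1.6]},{"dp":[-0.06,0.85,0.04],"angular":[0,0,-1.6]},{"dp":[-0.06,0.85,0.04],"angular":[0,0,-1.6]},{"dp":[-0.06,0.85,0.04],"angular":[0,0,0]},{"dp":[-0.06,0.5,0.04],"angular":[0,0,0]},{"dp":[0,0.3,0.04],"angular":[0,0,0]},{"dp":[0,0,0],"angular":[0,0,0]},{"dp":[0,0,0],"angular":[0,0,0]},{"dp":[0,0,0],"angular":[0,0,0]}]' | grep -E "^t|tcp|^force"
cat > st.py <<'E'
from plan import *
sc=vision.snapshot("scene");tp=vision.snapshot("top");st,s,W=wrist();t=st["tcp_pos"]; print(t.round(4))
for n,im,X in(("s",sc,pts(sc)),("t",tp,pts(tp)),("w",s,W)):
    Z=X[...,2]; near=np.hypot(X[...,0]-.511,X[...,1]-.26)<.055
    m=near&(Z>.043)&(Z<.058)
    if m.sum()>10: a,b=X[m].min(0),X[m].max(0); print(n,"rim",m.sum(),((a+b)/2).round(4),(b-a).round(3), "circ",cv2.minEnclosingCircle(X[m][:,:2].astype(np.float32)))
    dark=cv2.cvtColor(im["image"],cv2.COLOR_BGR2GRAY)<95
    m=near&dark&(abs(Z-.008)<.006)
    if m.sum()>10: print(n,"disc",m.sum(),cv2.minEnclosingCircle(X[m][:,:2].astype(np.float32)))
    for lo,hi in((-.1,-.06),(-.06,-.04),(.06,.1)):
        m=(abs(X[...,0]-t[0])<.02)&(abs(X[...,1]-t[1])<.02)&(Z-t[2]>lo)&(Z-t[2]<hi)
        if m.sum()>5: print("  pole",lo,m.sum(),np.median(X[m],0).round(4),X[m].min(0).round(4),X[m].max(0).round(4))
plan([.511,.2585,t[2]],-.18,60)
a=cv2.resize(sc["image"][250:390,250:390],(500,500),interpolation=2);cv2.imwrite("pics/st.png",a)
E
python3 st.py
```

```text
t: 27.15
tcp_pos: [0.511, 0.2659, 0.2145]
tool_rot: [0.863, -0.079, 0.497, 0.045]
force: [-1.4, -0.4, -1.7]
[0.5114 0.2657 0.2147]
s rim 138 [0.5116 0.2583 0.0494] [0.036 0.039 0.012] circ ((0.5119341015815735, 0.2582288682460785), 0.019726986065506935)
s disc 571 ((0.5107012987136841, 0.2605935037136078), 0.054246239364147186)
  pole -0.1 43 [0.5118 0.272  0.1437] [0.5018 0.2633 0.128 ] [0.5194 0.2742 0.1545]
  pole -0.06 34 [0.5123 0.272  0.1644] [0.5025 0.2662 0.1551] [0.5194 0.2747 0.1732]
  pole 0.06 38 [0.5115 0.2691 0.2953] [0.5083 0.2662 0.2759] [0.5137 0.2703 0.3144]
t rim 48 [0.5108 0.2555 0.0504] [0.037 0.035 0.014] circ ((0.5109191536903381, 0.25643929839134216), 0.019003532826900482)
t disc 184 ((0.5060887336730957, 0.2668168246746063), 0.045308493077754974)
  pole -0.1 6 [0.5058 0.2558 0.1433] [0.5011 0.2533 0.1358] [0.5134 0.2589 0.1529]
  pole 0.06 6 [0.5087 0.2637 0.3   ] [0.507  0.2626 0.2807] [0.5125 0.2645 0.3074]
  pole -0.1 48 [0.506  0.2627 0.1515] [0.5021 0.2564 0.1405] [0.5117 0.2748 0.1547]
  pole -0.06 311 [0.5025 0.2672 0.1634] [0.5008 0.2569 0.1548] [0.5112 0.2747 0.1746]
  pole 0.06 3222 [0.5082 0.2682 0.2981] [0.5056 0.2646 0.2747] [0.5126 0.2709 0.3147]
1 rows dp [-0.018 -0.241 -0.003] ang [-0.11 -0.08  0.2 ] total [-0.02 -0.24 -0.  ] [-0.1 -0.1  0.2]
[ 0.56  0.6   2.11  4.14  0.77 -1.98] dq0.03 c2e-29 [0.511 0.258 0.215] yaw -0.180 phi 60.0
```

View pics/st.png

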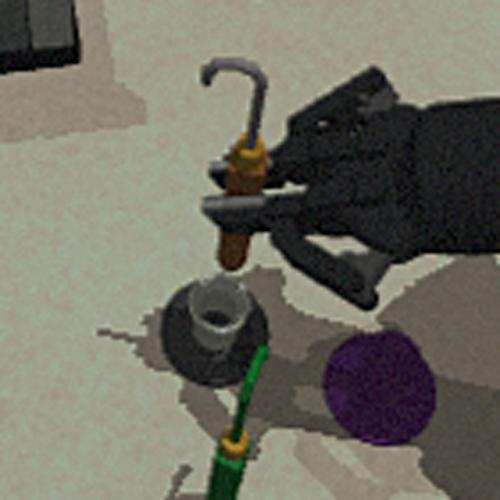

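The empty tube is at (218,303) in the crop, with the pole foot just beside it. Correcting by 8 mm in y, then lowering.

```bash
python3 -m crank '[{"dp":[0,-0.13,0],"angular":[0,0,0]},{"dp":[0,-0.13,-0.2],"angular":[0,0,0]},{"dp":[0,0,-0.5],"angular":[0,0,0]},{"dp":[0,0,-0.5],"angular":[0,0,0]},{"dp":[0,0,-0.5],"angular":[0,0,0]},{"dp":[0,0,-0.2],"angular":[0,0,0]},{"dp":[0,0,0],"angular":[0,0,0]},{"dp":[0,0,0],"angular":[0,0,0]}]' | grep -E "^t|tcp|^force"
python3 st.py
python3 -m crank '[{"dp":[0,0,-0.2],"angular":[0,0,0]},{"dp":[0,0,-0.2],"angular":[0,0,0]},{"dp":[0,0,-0.2],"angular":[0,0,0]},{"dp":[0,0,0],"angular":[0,0,0]}]' | grep -E "^t|tcp|^force"
```

```text
t: 28.1
tcp_pos: [0.5118, 0.2585, 0.1584]
tool_rot: [0.863, -0.08, 0.498, 0.045]
force: [-0.6, -0.3, -1.2]
[0.5118 0.2588 0.1589]
s rim 93 [0.5117 0.2602 0.0494] [0.036 0.035 0.013] circ ((0.512734055519104, 0.2590828239917755), 0.01948307827115059)
s disc 555 ((0.5104107856750488, 0.26046067476272583), 0.054565370082855225)
  pole -0.1 38 [0.5129 0.2645 0.086 ] [0.5028 0.2552 0.0729] [0.5202 0.2676 0.0986]
  pole -0.06 31 [0.5131 0.2651 0.1094] [0.5044 0.2595 0.0994] [0.5199 0.2684 0.1185]
  pole 0.06 32 [0.5119 0.2618 0.2385] [0.509  0.2597 0.2203] [0.5146 0.2628 0.2587]
t rim 20 [0.5114 0.2462 0.0498] [0.03  0.016 0.013] circ ((0.5114091038703918, 0.24842852354049683), 0.015865763649344444)
t disc 147 ((0.5038381814956665, 0.2578195631504059), 0.045474823564291)
  pole 0.06 9 [0.5097 0.2562 0.2374] [0.5072 0.2552 0.2223] [0.5122 0.2582 0.2588]
w rim 51 [0.5245 0.2574 0.0486] [0.009 0.029 0.005] circ ((0.5226649641990662, 0.25739559531211853), 0.01503725629299879)
  pole -0.1 49 [0.5066 0.2548 0.0956] [0.5025 0.2498 0.0859] [0.5111 0.2678 0.0989]
  pole -0.06 311 [0.5029 0.2603 0.1076] [0.5016 0.2499 0.099 ] [0.5119 0.2678 0.1189]
  pole 0.06 3212 [0.5085 0.2611 0.2425] [0.506  0.2574 0.219 ] [0.5121 0.2639 0.2589]
1 rows dp [-0.027 -0.011 -0.001] ang [-0.18  0.03  0.14] total [-0.03 -0.01 -0.  ] [-0.2  0.   0.1]
[ 0.56  0.74  2.13  4.02  0.86 -1.81] dq0.00 c3e-29 [0.511 0.258 0.159] yaw -0.180 phi 60.0
t: 28.65
tcp_pos: [0.5114, 0.2586, 0.1388]
tool_rot: [0.863, -0.079, 0.497, 0.045]
force: [0.3, 0.0, -0.9]
```

```bash
python3 -m crank '[{"dp":[0,0,-0.15],"angular":[0,0,0]},{"dp":[0,0,-0.15],"angular":[0,0,0]},{"dp":[0,0,-0.15],"angular":[0,0,0]},{"dp":[0,0,0],"angular":[0,0,0]}]' | grep -E "tcp|^force"
python3 -m crank '[{"dp":[0,0,-0.15],"angular":[0,0,0]},{"dp":[0,0,-0.15],"angular":[0,0,0]},{"dp":[0,0,-0.15],"angular":[0,0,0]},{"dp":[0,0,0],"angular":[0,0,0]}]' | grep -E "tcp|^force"
```

```text
tcp_pos: [0.5115, 0.2587, 0.1258]
force: [-0.5, -0.6, -1.3]
tcp_pos: [0.5115, 0.2586, 0.1123]
force: [-0.3, 0.9, -1.1]
```

Going in freely. Remaining about 16 mm to the bottom.

```bash
python3 -m crank '[{"dp":[0,0,-0.15],"angular":[0,0,0]},{"dp":[0,0,-0.15],"angular":[0,0,0]},{"dp":[0,0,-0.1],"angular":[0,0,0]},{"dp":[0,0,0],"angular":[0,0,0]}]' | grep -E "tcp|^force"
python3 -m crank '[{"dp":[0,0,-0.05],"angular":[0,0,0]},{"dp":[0,0,-0.03],"angular":[0,0,0]},{"dp":[0,0,0],"angular":[0,0,0]}]' | grep -E "tcp|^force"
```

```text
tcp_pos: [0.5115, 0.2587, 0.1005]
force: [0.8, 0.1, -0.9]
tcp_pos: [0.5116, 0.2587, 0.0987]
force: [0.5, 0.0, -0.0]
```

```bash
python3 -m crank '[{"dp":[0,0,-0.03],"angular":[0,0,0]},{"dp":[0,0,-0.03],"angular":[0,0,0]},{"dp":[0,0,0],"angular":[0,0,0]}]' | grep -E "tcp|^force"
python3 -m crank '[{"dp":[0,0,-0.03],"angular":[0,0,0]},{"dp":[0,0,-0.02],"angular":[0,0,0]},{"dp":[0,0,0],"angular":[0,0,0]}]' | grep -E "tcp|^force"
```

```text
tcp_pos: [0.5116, 0.2588, 0.0968]
force: [0.8, -0.0, -0.9]
tcp_pos: [0.5117, 0.2587, 0.0962]
force: [-1.8, 0.9, 3.7]
```

```bash
python3 -m crank '[{"dp":[0,0,0.03],"angular":[0,0,0]},{"dp":[0,0,0],"angular":[0,0,0]},{"dp":[0,0,0],"angular":[0,0,0]}]' - 25| grep -E "tcp|^force|grip"
python3 -m crank '[{"dp":[0,0,0],"angular":[0,0,0]},{"dp":[0,0,0],"angular":[0,0,0]},{"dp":[0,0,0],"angular":[0,0,0]},{"dp":[0,0,0],"angular":[0,0,0]},{"dp":[0,0,0],"angular":[0,0,0]},{"dp":[0,0,0],"angular":[0,0,0]}]' 0.4| grep -E "tcp|^force|gap"
cat > pl.py <<'E'
from h import *
sc=vision.snapshot("scene");st,s,W=wrist()
for n,X in(("s",pts(sc)),("w",W)):
    q=X.reshape(-1,3);q=q[np.hypot(q[:,0]-.515,q[:,1]-.26)<.03]
    for lo in(.06,.09,.16,.19):
        g=q[(q[:,2]>lo)&(q[:,2]<lo+.02)]
        if len(g): print(n,lo,len(g),np.median(g,0).round(4),g.min(0).round(3),g.max(0).round(3))
    print(n,"top",np.nanmax(q[:,2]))
E
python3 pl.py
```

```text
tcp_pos: [0.5117, 0.2588, 0.0962]
force: [-0.2, -0.5, 1.9]
gripper_force: 87.5
tcp_pos: [0.5116, 0.2587, 0.0962]
force: [-0.5, -0.2, -0.6]
finger_gap: 0.597
s 0.06 56 [0.5149 0.2568 0.0714] [0.502 0.242 0.06 ] [0.524 0.262 0.08 ]
s 0.09 84 [0.5168 0.2507 0.102 ] [0.499 0.233 0.09 ] [0.532 0.289 0.11 ]
s 0.16 2 [0.5144 0.231  0.1649] [0.514 0.231 0.163] [0.515 0.231 0.167]
s top 0.1671357785533656
w 0.06 783 [0.5038 0.2544 0.0705] [0.5   0.243 0.06 ] [0.523 0.261 0.08 ]
w 0.09 2291 [0.5052 0.2501 0.1012] [0.497 0.231 0.09 ] [0.531 0.29  0.11 ]
w 0.16 161 [0.5131 0.2308 0.1628] [0.51 0.23 0.16] [0.515 0.232 0.168]
w top 0.16832358670839195
```

On release it leaned about 0.25 rad toward -y. I'll regrip (the pads square it up), unload and open in small steps.

```bash
python3 -m crank '[{"dp":[0,0,0],"angular":[0,0,0]},{"dp":[0,0,0],"angular":[0,0,0]},{"dp":[0,0,0],"angular":[0,0,0]},{"dp":[0,0,0],"angular":[0,0,0]},{"dp":[0,0,0],"angular":[0,0,0]},{"dp":[0,0,0],"angular":[0,0,0]}]' 1 30| grep -E "tcp|^force|gap|grip"
cat > ax.py <<'E'
from h import *
st,s,W=wrist();sc=vision.snapshot("scene"); print(st["tcp_pos"].round(4),st["force"].round(2),st["ft_torque"].round(3),R.from_quat(st["tool_rot"]).apply(np.eye(3))[1:].round(3).tolist())
for n,X in(("s",pts(sc)),("w",W)):
    g=X[(X[...,2]>.153)&(X[...,2]<.215)&(abs(X[...,0]-.52)<.06)&(abs(X[...,1]-.26)<.07)]
    if n=="w": g=g[g[:,0]>.49]
    for c,nm in((0,"x"),(1,"y")):
        k=np.polyfit(g[:,2],g[:,c],1); print(n,len(g),nm,"slope %.3f at foot(.008) %.4f at .18 %.4f"%(k[0],np.polyval(k,.008),np.polyval(k,.18)))
E
python3 ax.py
```

```text
tcp_pos: [0.5117, 0.2588, 0.0964]
force: [-0.3, 0.0, 0.6]
finger_gap: 0.178
gripper_force: 33.8
[0.5117 0.2588 0.0964] [-0.32  0.04  0.6 ] [0.023 0.274 0.013] [[-0.181, -0.983, -0.002], [0.852, -0.156, -0.501]]
s 61 x slope 0.451 at foot(.008) 0.4544 at .18 0.5320
s 61 y slope -0.107 at foot(.008) 0.2743 at .18 0.2559
w 2925 x slope 0.120 at foot(.008) 0.5086 at .18 0.5292
w 2925 y slope -0.033 at foot(.008) 0.2610 at .18 0.2554
```

```bash
python3 -m crank '[{"dp":[0,0,0.05],"angular":[0,0,0]},{"dp":[-0.07,0.012,0.01],"angular":[-0.25,-1.36,0]},{"dp":[-0.07,0.012,0.01],"angular":[-0.25,-1.36,0]},{"dp":[-0.07,0.012,0.01],"angular":[-0.25,-1.36,0]},{"dp":[-0.07,0.012,0.01],"angular":[-0.25,-1.36,0]},{"dp":[-0.07,0.012,0.01],"angular":[-0.25,-1.36,0]},{"dp":[0,0,0],"angular":[0,0,0]},{"dp":[0,0,0],"angular":[0,0,0]}]' - 60| grep -E "tcp|^force|gap|grip"
sed -i 's/(X\[...,2\]<.215)/(X[...,2]<.2)/' ax.py
cat >> ax.py <<'E'
sc=pts(sc); rr=sc[(sc[...,2]>.043)&(sc[...,2]<.058)&(np.hypot(sc[...,0]-.511,sc[...,1]-.26)<.03)]; print("rim s",((rr.min(0)+rr.max(0))/2).round(4))
E
python3 ax.py
```

```text
tcp_pos: [0.5009, 0.2606, 0.0988]
force: [0.5, -0.3, -1.3]
finger_gap: 0.169
gripper_force: 63.5
[0.5009 0.2606 0.0988] [ 0.51 -0.35 -1.31] [ 0.081  0.589 -0.037] [[-0.181, -0.984, -0.002], [0.904, -0.165, -0.395]]
s 59 x slope -0.015 at foot(.008) 0.5142 at .18 0.5116
s 59 y slope -0.011 at foot(.008) 0.2616 at .18 0.2597
w 2972 x slope 0.001 at foot(.008) 0.5083 at .18 0.5085
w 2972 y slope -0.014 at foot(.008) 0.2616 at .18 0.2591
rim s [0.5128 0.2602 0.0504]
```

```bash
for k in 1; do python3 -m crank '[{"dp":[0,0,-0.03],"angular":[0,0,0]},{"dp":[0,0,0],"angular":[0,0,0]}]' | grep -E "tcp|^force"; python3 -m crank '[{"dp":[0,0,-0.02],"angular":[0,0,0]},{"dp":[0,0,0],"angular":[0,0,0]}]' | grep -E "tcp|^force"; python3 -m crank '[{"dp":[0,0,-0.01],"angular":[0,0,0]},{"dp":[0,0,0],"angular":[0,0,0]}]' | grep -E "tcp|^force";python3 -m crank '[{"dp":[0,0,-0.01],"angular":[0,0,0]},{"dp":[0,0,0],"angular":[0,0,0]}]' | grep -E "tcp|^force"; done
```

```text
tcp_pos: [0.5013, 0.2605, 0.0985]
force: [-0.2, 0.5, -0.6]
tcp_pos: [0.5012, 0.2605, 0.0978]
force: [-0.5, -0.1, 0.9]
tcp_pos: [0.5011, 0.2605, 0.0974]
force: [-1.0, -0.2, -1.1]
tcp_pos: [0.5011, 0.2605, 0.0971]
force: [0.7, 0.3, -1.0]
```

```bash
python3 -m crank '[{"dp":[0,0,-0.01],"angular":[0,0,0]},{"dp":[0,0,0],"angular":[0,0,0]}]' | grep -E "tcp|^force"; python3 -m crank '[{"dp":[0,0,-0.01],"angular":[0,0,0]},{"dp":[0,0,0],"angular":[0,0,0]}]' | grep -E "tcp|^force"; python3 -m crank '[{"dp":[0,0,-0.01],"angular":[0,0,0]},{"dp":[0,0,0],"angular":[0,0,0]}]' | grep -E "tcp|^force"
```

```text
tcp_pos: [0.5011, 0.2605, 0.0968]
force: [0.4, -0.3, -0.9]
tcp_pos: [0.5011, 0.2605, 0.0965]
force: [-0.3, 0.7, -1.5]
tcp_pos: [0.5011, 0.2605, 0.0963]
force: [-0.4, -0.1, -0.6]
```

```bash
python3 -m crank '[{"dp":[0,0,-0.01],"angular":[0,0,0]},{"dp":[0,0,0],"angular":[0,0,0]}]' | grep -E "tcp|^force"; python3 -m crank '[{"dp":[0,0,-0.01],"angular":[0,0,0]},{"dp":[0,0,0],"angular":[0,0,0]}]' | grep -E "tcp|^force"; python3 -m crank '[{"dp":[0,0,-0.01],"angular":[0,0,0]},{"dp":[0,0,0],"angular":[0,0,0]}]' | grep -E "tcp|^force";python3 ax.py
```

```text
tcp_pos: [0.5011, 0.2605, 0.0959]
force: [0.9, 0.8, -0.8]
tcp_pos: [0.5011, 0.2605, 0.0956]
force: [-0.2, 0.5, -0.1]
tcp_pos: [0.5011, 0.2605, 0.0954]
force: [0.2, 0.5, -1.2]
[0.5011 0.2605 0.0954] [ 0.17  0.48 -1.24] [ 0.136  0.536 -0.039] [[-0.181, -0.983, -0.002], [0.904, -0.166, -0.393]]
s 40 x slope 0.001 at foot(.008) 0.5115 at .18 0.5116
s 40 y slope -0.016 at foot(.008) 0.2625 at .18 0.2597
w 2788 x slope 0.003 at foot(.008) 0.5080 at .18 0.5086
w 2788 y slope -0.011 at foot(.008) 0.2609 at .18 0.2590
rim s [0.5129 0.2596 0.0506]
```

```bash
python3 -m crank '[{"dp":[0,0,-0.015],"angular":[0,0,0]},{"dp":[0,0,0],"angular":[0,0,0]}]' | grep -E "tcp|^force"; python3 -m crank '[{"dp":[0,0,-0.015],"angular":[0,0,0]},{"dp":[0,0,0],"angular":[0,0,0]}]' | grep -E "tcp|^force"; python3 -m crank '[{"dp":[0,0,-0.015],"angular":[0,0,0]},{"dp":[0,0,0],"angular":[0,0,0]}]' | grep -E "tcp|^force";python3 -m crank '[{"dp":[0,0,-0.015],"angular":[0,0,0]},{"dp":[0,0,0],"angular":[0,0,0]}]' | grep -E "tcp|^force"
```

```text
tcp_pos: [0.5012, 0.2605, 0.0954]
force: [-0.7, 0.4, 2.1]
tcp_pos: [0.5013, 0.2605, 0.0953]
force: [-2.8, 0.7, 3.7]
tcp_pos: [0.5013, 0.2605, 0.0953]
force: [-3.1, -0.0, 6.5]
tcp_pos: [0.5013, 0.2605, 0.0953]
force: [-3.0, 0.1, 8.4]
```

```bash
python3 -m crank '[{"dp":[0,0,0.03],"angular":[0,0,0]},{"dp":[0,0,0.024],"angular":[0,0,0]},{"dp":[0,0,0],"angular":[0,0,0]},{"dp":[0,0,0],"angular":[0,0,0]}]' - 20 | grep -E "tcp|^force|grip"
python3 -m crank '[{"dp":[0,0,0],"angular":[0,0,0]},{"dp":[0,0,0],"angular":[0,0,0]},{"dp":[0,0,0],"angular":[0,0,0]}]' 0.82 20 | grep -E "^force|gap|grip"
python3 -m crank '[{"dp":[0,0,0],"angular":[0,0,0]},{"dp":[0,0,0],"angular":[0,0,0]},{"dp":[0,0,0],"angular":[0,0,0]}]' 0.80 20 | grep -E "^force|gap|grip"
python3 ax.py
```

```text
tcp_pos: [0.5013, 0.2606, 0.0954]
force: [-2.1, 0.3, 3.4]
gripper_force: 63.8
force: [-0.3, 0.1, 4.1]
finger_gap: 0.183
gripper_force: 23.4
force: [-0.7, 0.1, -0.1]
finger_gap: 0.201
gripper_force: 0.0
[0.5009 0.2605 0.0946] [-0.65  0.06 -0.14] [0.107 0.464 0.009] [[-0.181, -0.983, -0.002], [0.904, -0.166, -0.395]]
s 41 x slope 0.042 at foot(.008) 0.5039 at .18 0.5112
s 41 y slope -0.010 at foot(.008) 0.2625 at .18 0.2608
w 2804 x slope -0.001 at foot(.008) 0.5082 at .18 0.5081
w 2804 y slope -0.003 at foot(.008) 0.2606 at .18 0.2600
rim s [0.5129 0.26   0.0502]
```

Now free and upright, with no grip force. Opening a little at a time.

```bash
python3 -m crank '[{"dp":[0,0,0],"angular":[0,0,0]},{"dp":[0,0,0],"angular":[0,0,0]}]' 0.76 | grep -E "gap|grip"
python3 -m crank '[{"dp":[0,0,0],"angular":[0,0,0]},{"dp":[0,0,0],"angular":[0,0,0]},{"dp":[0,0,0],"angular":[0,0,0]}]' 0.70 | grep -E "^force|gap|grip"
python3 ax.py
python3 -m crank '[{"dp":[0,0,0],"angular":[0,0,0]},{"dp":[0,0,0],"angular":[0,0,0]},{"dp":[0,0,0],"angular":[0,0,0]},{"dp":[0,0,0],"angular":[0,0,0]}]' 0.5 | grep -E "^force|gap|grip"
python3 ax.py; python3 -c "
from plan import *
f=R.from_quat(sense()['tool_rot']).apply([0,0,1]);print(f,(-f*.12/.03/8).round(3));x=sense()['tcp_pos']-f*.12
sim(sense()['q'],*fk(sense()['q'],p),p,8,-f*.12/.03/8,[0,0,0])"
```

```text
finger_gap: 0.243
gripper_force: 0.0
force: [0.5, 0.1, -0.6]
finger_gap: 0.298
gripper_force: 0.0
[0.5011 0.2605 0.0952] [ 0.52  0.06 -0.64] [ 0.08   0.434 -0.052] [[-0.181, -0.983, -0.002], [0.904, -0.166, -0.393]]
s 36 x slope 0.036 at foot(.008) 0.5049 at .18 0.5112
s 36 y slope -0.010 at foot(.008) 0.2635 at .18 0.2618
w 2809 x slope 0.003 at foot(.008) 0.5078 at .18 0.5083
w 2809 y slope -0.003 at foot(.008) 0.2607 at .18 0.2602
rim s [0.5138 0.2599 0.0503]
force: [0.1, 0.2, 0.3]
finger_gap: 0.504
gripper_force: 0.0
[0.5011 0.2606 0.0952] [0.09 0.16 0.32] [ 0.057  0.48  -0.058] [[-0.181, -0.983, -0.002], [0.904, -0.166, -0.393]]
s 43 x slope -0.006 at foot(.008) 0.5122 at .18 0.5111
s 43 y slope 0.019 at foot(.008) 0.2583 at .18 0.2616
w 2806 x slope 0.002 at foot(.008) 0.5079 at .18 0.5081
w 2806 y slope 0.002 at foot(.008) 0.2606 at .18 0.2609
rim s [0.5116 0.2593 0.0498]
[ 0.9043982  -0.1656648  -0.39321632] [-0.452  0.083  0.197]
[ 0.85  0.9   2.26  4.17  1.18 -1.55] dq0.04 c1e-18 [0.393 0.28  0.142] yaw -0.181 phi 66.8
```

```bash
python3 -m crank '[{"dp":[-0.15,0.027,0.065],"angular":[0,0,0]},{"dp":[-0.3,0.055,0.13],"angular":[0,0,0]},{"dp":[-0.45,0.083,0.2],"angular":[0,0,0]},{"dp":[-0.45,0.083,0.2],"angular":[0,0,0]},{"dp":[-0.45,0.083,0.2],"angular":[0,0,0]},{"dp":[-0.45,0.083,0.2],"angular":[0,0,0]},{"dp":[-0.45,0.083,0.2],"angular":[0,0,0]},{"dp":[-0.3,0.05,0.15],"angular":[0,0,0]},{"dp":[0,0,0],"angular":[0,0,0]},{"dp":[0,0,0],"angular":[0,0,0]},{"dp":[0,0,0],"angular":[0,0,0]},{"dp":[0,0,0],"angular":[0,0,0]}]' | grep -E "^t:|tcp|^force"
python3 ax.py; python3 eye2.py 2>/dev/null | grep eye
```

```text
t: 39.65
tcp_pos: [0.4116, 0.2768, 0.1353]
force: [-0.3, 0.1, -0.1]
[0.4116 0.2768 0.1353] [-0.28  0.14 -0.06] [ 0.114  0.483 -0.011] [[-0.182, -0.983, -0.003], [0.904, -0.166, -0.393]]
s 37 x slope 0.040 at foot(.008) 0.5044 at .18 0.5112
s 37 y slope -0.035 at foot(.008) 0.2674 at .18 0.2615
w 715 x slope -0.001 at foot(.008) 0.5082 at .18 0.5080
w 715 y slope 0.014 at foot(.008) 0.2583 at .18 0.2607
rim s [0.5117 0.2594 0.0498]
w eye front -0.0225 ctr -0.0065 lat -0.0132..0.0180 z 0.2336
s eye front -0.0210 ctr -0.0050 lat -0.0139..0.0164 z 0.2382
t eye front -0.0219 ctr -0.0059 lat -0.0162..0.0144 z 0.2358
```

```bash
python3 -c "
from station import order
print(order.sign_off())"
```

```text
the job is handed in; nothing more can be done
None
```

I handed the job in: the sash was drawn down and held on its seal with about 13 N for over half a second, then unhooked, and the pole stands upright in its stand. The pole leaned over twice along the way, once when I nudged it on a failed first approach and once on release, but I regripped and straightened it before handing in; the hand-in gave no verdict.

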